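# Build the stepped check master on its stand

### The arm

A 7-joint arm with a two-finger parallel gripper is mounted at the origin on the work surface. World frame = base frame: x ahead of the robot, y to its left, z up, the work surface at z = 0. Lengths are in m, angles in rad, forces in N, time in s.
With the tool pointing down it reaches from about 0.4 to 0.85 m from the base axis. Payload 4.5 kg.
Tool frame: the origin (TCP) lies between the finger pads; the fingertips stand 19 mm ahead of it and the grasp point (between the pads) is the TCP; z points along the fingers, y is the direction in which the jaws open and shut (so a half turn about z gives the same grasp; the last joint's range is limited). The gripper opens to 88 mm and grips with 3 to 60 N. Pads are 18 mm wide; open, the fingers measure 123 mm over their backs; the gripper's body (75 mm by 187 mm) begins 45 mm behind the grasp point.
Start: joints at [-1.189, 0.689, -0.195, 1.565, 0.157, 0.902, -0.215], TCP at [0.213, 0.588, 0.218] pointing down, gripper open.
Joint ranges: [-3.01, 3.01], [-0.46, 2.08], [-1.47, 1.51], [0.13, 2.56], [-1, 4.14], [0.04, 2.09], [-2.66, 2.66]. Speed limits (rad/s): [2.57, 2.57, 3.14, 3.14, 3.14, 3.14, 3.14].

### API

Orientations are given as a unit quaternion [x, y, z, w].
In Python, from plant import status, snapshot, finish_job, cut_out, tip_of gives the robot as it stands. The module is installed in compiled form; this text tells all that it offers.
- The arm moves only by the tool carry_out, never from a script. Its arguments are lists of equal length, an entry for each row: "linear": the shift along the world's x, y, z in m, a list of three; "roll": the turn about the world's z in rad. A call has 1 to 8 rows; each row is the pose to reach, as a shift and turn from the pose measured when the call began; what a row does not reach only later rows make up. A row lasts 1/12 s, in which the tool goes at most 41.7 mm and 7.16 degrees, less where a joint would pass 70% of its speed; a pose out of reach is approached as far as the arm can. A call with a gripper value outside its range is refused whole. "gripper" is the opening, from 0 (shut) to 1 (fully open), set as the call begins (left out, the last holds). The fingers move at their own pace and stop on an object; "grip_force" is the grip in N (left out, the last holds). Time passes only in rows, so rows that repeat a pose let the fingers close. It gives the time, the measured TCP pose, the force and the opening at its end, in the units of the state.
- status.get_state(): the state, without advancing time (a new reading comes with each control period).
- snapshot(name): name is "scene" or "top" or "wrist"; returns a dict with "img" (400x640x3 uint8, red, green, blue), "range_z" (400x640 float32, m along the optical axis (not along the pixel's ray), 0 where there is no reading), "fx", "fy", "cx", "cy" (pixels), "world_from_camera" (4x4, takes a point from camera to world coordinates). Camera axes: x right, y down, z forward; pixel columns grow to the right and rows downward; lengths in m; the calibration is good to about 2 mm. The wrist camera is an equidistant fisheye: a pixel r from the principal point sees the ray r / f radians off the axis. A picture is of the moment at which its call begins.
- finish_job(): hands the job in, once; it reports no verdict.
Trained networks look in a picture, given as the dict that the camera call returned (one of the last four; its "shot" number tells which), for a name from the list of things; names that differ only in an ending like _2 or _b are one class to them, and where a whole thing is asked for, a point or a joint stands for the part that bears it (a point fixed in the world has none). Each returns a list of dicts, best first, with "confidence" (0 to 1); they miss things now and then, are a little off and sometimes report something else, mostly with a low value. They report only what shows in the picture. A call takes as long as a camera call. They do not tell look-alikes from the thing itself.
- cut_out(picture, query): "region" (400x640 bool, what is visible of it) and "pixel" ([column, row] in pixels, amid what is visible of it).
- tip_of(picture, query): "pixel" ([column, row] in pixels: a listed point, or the origin of a listed thing).
The state is a dict: "clock": time; "q": joint angles; "qd": joint speeds; "joint_torque": joint torques, N m; "tool_pos": TCP position; "eef_rot": TCP orientation; "contact_force": force on the tool from outside, world axes, zero at the start; "moment": the same for the moment, N m; "opening": opening from 0.0 (shut) to 1.0 (fully open).
Only numpy, scipy, OpenCV 4.12 (cv2) and the standard library are available. Lean on these libraries where they do the work, as an engineer would, in place of code of your own. Each camera call takes 0.05 s, during which the arm holds its last target.

### The job

Build the stepped check master for the height gauge: nest the three round discs on the spigot of the wooden stand, the largest at the bottom, then the medium one, the smallest on top, each fully seated and level. The hexagonal steel blank does not nest with them: put it, standing flat and upright, in the red reject tray. Leave the yellow plug gauge where it lies.

Things in the scene. Friction and masses are not known exactly. Their poses are not given: they have to be found in the camera images.
- disc_large: Largest setting disc: bare aluminium, 62 mm diameter, body 30 mm high, about 0.2 kg, loose. Its underside has a central round recess, 34 mm across and 12 mm deep (not visible from above), and on its top stands a tapered spigot, 30 mm across at its root, 18 mm at its tip and 10 mm high, made to enter the recess of the disc above; 40 mm high overall. Origin: centre of the underside; z up; yaw has no meaning.
- disc_medium: Medium setting disc: blue, 52 mm diameter, body 30 mm high, about 0.15 kg, loose. Its underside has a central round recess, 34 mm across and 12 mm deep (not visible from above), and on its top stands a tapered spigot, 30 mm across at its root, 18 mm at its tip and 10 mm high, made to enter the recess of the disc above; 40 mm high overall. Origin: centre of the underside; z up; yaw has no meaning.
- disc_small: Smallest setting disc: brass, 42 mm diameter, body 30 mm high, about 0.22 kg, loose. Its underside has a central round recess, 34 mm across and 12 mm deep (not visible from above), and on its top stands a tapered spigot, 30 mm across at its root, 18 mm at its tip and 10 mm high, made to enter the recess of the disc above; 40 mm high overall. Origin: centre of the underside; z up; yaw has no meaning.
- hex_blank: Hexagonal steel blank, solid, 46 mm across flats, 53 mm across corners, 30 mm high, flat top with a black round mark, no recess and no spigot; about 0.25 kg, loose. Origin: centre of the underside; z up; its own +x and -x directions are square to two opposite flats (the others at 60 degree steps).
- stand: Fixed wooden stand: a plate 90 x 90 mm, 12 mm thick, with a steel tapered spigot of the same shape as those on the discs (30 mm to 18 mm across, 10 mm high) at the centre of its top. Origin: centre of the underside, on the table; z up.
- stand_seat (a point): The point on the stand's axis at the level of the plate's top (12 mm above the table), the root of the spigot: the underside centre of the largest disc comes here when seated.
- reject_tray: Fixed red open tray, 150 mm (its x) by 130 mm (its y) outside, walls 5 mm thick, rim 22 mm above the table, floor 5 mm thick. Origin: centre of the underside; z up.
- v_block: Fixed grey V-block, a bystander, 70 x 60 mm and 38 mm high. Origin: centre of the underside.
- plug_gauge: Yellow plug gauge, a bystander lying loose on the table among the parts: square yellow handle 50 x 14 x 14 mm with a steel pin end on either side, 90 mm long along its x. Origin: at mid-length, on the table. To be left alone.
Things that resemble listed ones, but are neither listed nor needed, are in the scene too. What is shaped like the disc_large but turquoise is not meant. Of the things shaped like the reject_tray, the red one is meant.

How it is judged:
By the outcome, as a careful person would: the job done as asked, in the order asked, and still so for the second after the job is handed in, with the robot touching nothing.
It also fails if it takes over 112 s, if anything falls off the work surface, if the arm or the gripper's body presses on something with over 40 N, if the wrist force passes 120 N, or if a joint passes its speed limit or range.

## Working session

There is one attempt and no reset: what is moved stays moved. The work goes in short steps, Python scripts to look and compute and a tool call to move; the robot and the scene stay as the last step left them, time stands still between calls to the robot, and variables do not carry over. Pictures are saved under pics/ and viewed, and the job is handed in when it is done.

Besides the shell and the picture viewer there is one more tool, called after "Call:" by a JSON object that holds its "method" and its "body", one argument or row to a line. carry_out: Moves the arm, as the interface text tells. Its arguments: {"type":"object","properties":{"linear":{"type":"array"},"roll":{"type":"array"},"gripper":{"type":"number"},"grip_force":{"type":"number"}},"required":["linear","roll"]}

```bash
mkdir -p pics; python3 - <<'E'
from plant import status,snapshot
import cv2,pickle
s=status.get_state();print(s)
for n in["scene","top"]:
    p=snapshot(n);cv2.imwrite(f"pics/{n}0.png",p["img"][:,:,::-1]);pickle.dump(p,open(f"{n}0.pkl","wb"))
    print(n,p["fx"],p["cx"],p["cy"],p["world_from_camera"].round(3).tolist())
E
```

```text
{'clock': 0.0, 'q': array([-1.18921139,  0.68997507, -0.19451464,  1.56636769,  0.15729381,
        0.90247867, -0.2151138 ]), 'qd': array([ 0.00017255,  0.00040309,  0.00100334,  0.00035879,  0.00021687,
       -0.00015303,  0.00062516]), 'joint_torque': array([-8.26262340e-05, -5.27575958e+01, -1.26734544e+00, -1.53431547e+01,
       -5.27027913e-02,  6.47331937e-03,  1.60552081e-04]), 'tool_pos': array([0.21282592, 0.58692603, 0.21700934]), 'eef_rot': array([ 1.72982780e-01,  9.84924420e-01, -9.13857268e-04, -9.57751178e-05]), 'contact_force': array([-0.17544759,  0.37773345, -0.51839246]), 'moment': array([-0.08888063,  0.0138839 , -0.03561105]), 'opening': 1.0006803598039757}
scene 388.68240392443965 318.01628983162436 198.217557314903 [[-0.698, 0.598, -0.395, 0.76], [0.716, 0.571, -0.402, 0.352], [-0.015, -0.563, -0.826, 0.737], [0.0, 0.0, 0.0, 1.0]]
top 392.7369652380395 316.37578037258567 193.99866240486796 [[-0.022, -0.986, 0.166, 0.275], [-1.0, 0.022, 0.002, -0.013], [-0.005, -0.166, -0.986, 0.986], [0.0, 0.0, 0.0, 1.0]]
```

View pics/scene0.png

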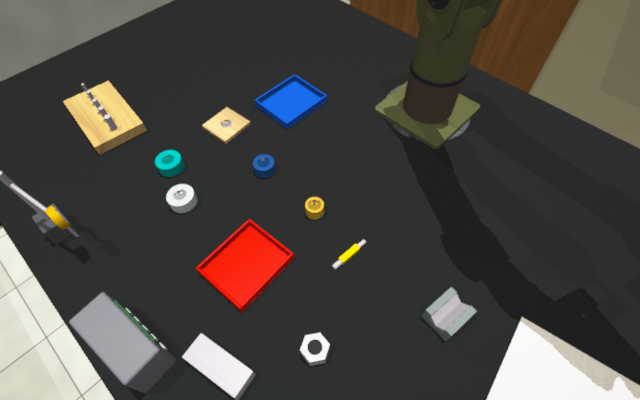

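View pics/top0.png

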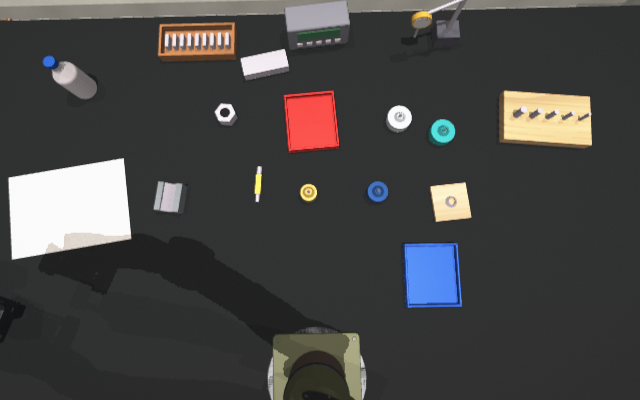

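Top picture: aluminium disc at (400,118), with the turquoise look-alike at (443,131). Blue disc (378,192), brass (308,192), hex (226,114), red tray (312,121) with the blue tray as decoy (433,275). Stand at (451,202), not the pin board (546,118). Plug at (258,184), V-block at (170,197).

```bash
cat > h.py <<'E'
import numpy as np,cv2,pickle
def cloud(p):
    z=p["range_z"];v,u=np.mgrid[0:400,0:640]
    x=(u-p["cx"])/p["fx"]*z;y=(v-p["cy"])/p["fy"]*z
    P=np.stack([x,y,z,np.ones_like(z)],-1)@p["world_from_camera"].T
    P[z==0]=np.nan
    return P[...,:3]
E
python3 - <<'E'
from h import *
from plant import snapshot,cut_out,tip_of
out={}
for cam in["top","scene"]:
    p=snapshot(cam);P=cloud(p);out[cam]=(p,{})
    for n in["disc_large","disc_medium","disc_small","hex_blank","stand","stand_seat","reject_tray","v_block","plug_gauge"]:
        if n!="stand_seat":
          for r in cut_out(p,n)[:2]:
            m=r["region"];Q=P[m];Q=Q[np.isfinite(Q[:,2])];c=p["img"][m].mean(0).astype(int)
            zt=np.percentile(Q[:,2],97);lo,hi=np.percentile(Q,[1,99],axis=0)
            print(cam,n,round(r["confidence"],2),np.round(r["pixel"]),c,"mid",((lo+hi)/2).round(4),"ext",(hi-lo).round(3),"ztop",zt.round(4))
        for r in tip_of(p,n)[:2]:
            u,v=r["pixel"];M=p["world_from_camera"]
            d=M[:3,:3]@np.array([(u-p["cx"])/p["fx"],(v-p["cy"])/p["fy"],1]);z0=0.012 if n=="stand_seat" else 0
            print("   tip",round(r["confidence"],2),np.round([u,v],1),(M[:3,3]+d*(z0-M[2,3])/d[2]).round(4))
c=cv2.imread("pics/top0.png")[80:320,200:480]
cv2.imwrite("pics/crop1.png",cv2.resize(c,None,fx=2.5,fy=2.5,interpolation=cv2.INTER_CUBIC))
E
```

```text
top disc_large 0.78 [440. 132.] [ 68 179 178] mid [ 0.593  -0.3331  0.0218] ext [0.06  0.057 0.039] ztop 0.0394
top disc_large 0.6 [397. 118.] [216 217 218] mid [ 0.6307 -0.2258  0.0224] ext [0.057 0.057 0.038] ztop 0.0389
   tip 0.69 [397.1 122.3] [ 0.6273 -0.2272  0.    ]
   tip 0.62 [437.7 134.6] [ 0.5912 -0.331   0.    ]
top disc_medium 0.93 [376. 191.] [ 60  98 163] mid [ 0.44   -0.1618  0.0246] ext [0.047 0.048 0.032] ztop 0.0396
   tip 0.84 [374.2 192.4] [ 0.4422 -0.1586  0.    ]
top disc_small 0.78 [310. 190.] [223 199 113] mid [0.4426 0.0079 0.0292] ext [0.038 0.037 0.027] ztop 0.0407
   tip 0.73 [309.4 193. ] [0.4443 0.0063 0.    ]
top hex_blank 0.6 [229. 112.] [170 166 170] mid [0.6543 0.2175 0.0181] ext [0.045 0.047 0.032] ztop 0.0334
   tip 0.64 [225.8 116.3] [0.6545 0.2229 0.    ]
   tip 0.61 [173.  195.8] [0.445 0.354 0.   ]
top stand 0.7 [451. 201.] [236 219 180] mid [ 0.4132 -0.3458  0.01  ] ext [0.091 0.092 0.021] ztop 0.0167
   tip 0.6 [447.6 198.7] [ 0.4218 -0.3437  0.    ]
   tip 0.32 [229.9 115.4] [0.6567 0.2121 0.    ]
   tip 0.82 [452.3 198.6] [ 0.42   -0.3515
[... 1951 characters left out ...]
cene reject_tray 0.74 [290. 100.] [ 21  87 190] mid [ 0.2331 -0.2783  0.0107] ext [0.149 0.128 0.023] ztop 0.0213
   tip 0.67 [288.9 103.5] [ 0.2372 -0.2846 -0.    ]
   tip 0.65 [245.8 263.9] [6.284e-01 4.000e-04 0.000e+00]
scene v_block 0.75 [444. 316.] [157 159 161] mid [0.4302 0.3579 0.019 ] ext [0.086 0.064 0.041] ztop 0.0387
   tip 0.64 [445.2 316. ] [0.435 0.356 0.   ]
scene plug_gauge 0.54 [347. 256.] [201 192  67] mid [0.4676 0.1416 0.0082] ext [0.087 0.016 0.016] ztop 0.0148
scene plug_gauge 0.39 [226. 126.] [216 193 139] mid [ 0.4088 -0.3416  0.008 ] ext [0.094 0.096 0.019] ztop 0.0147
   tip 0.87 [346.9 255.3] [0.4695 0.1377 0.    ]
   tip 0.49 [247.6 266.2] [0.6291 0.007  0.    ]
```

View pics/crop1.png

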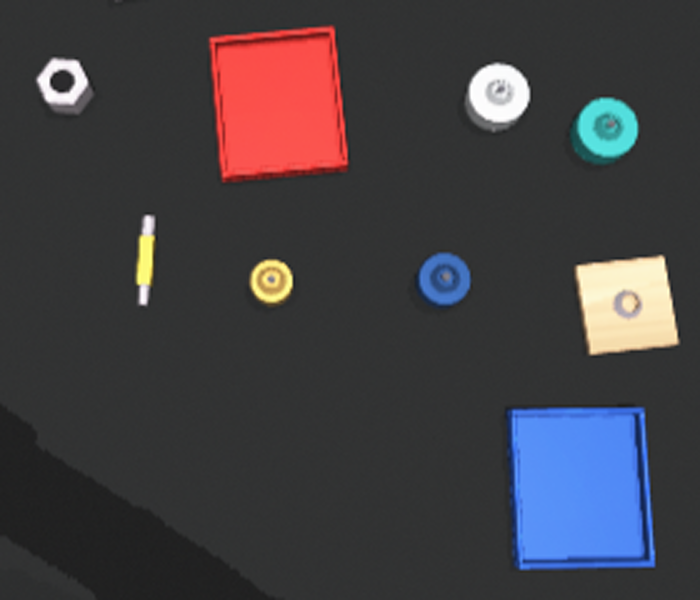

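Call:
{"method": "carry_out", "body": {
  "linear": [
    [0.018,-0.035,0],
    [0.036,-0.07,0],
    [0.054,-0.105,0],
    [0.072,-0.14,0],
    [0.09,-0.175,0],
    [0.108,-0.21,0],
    [0.126,-0.245,0],
    [0.144,-0.28,0]
  ],
  "roll": [-0.07,-0.14,-0.21,-0.28,-0.35,-0.42,-0.49,-0.56]
}}

```text
clock: 2.57
tool_pos: [0.3577, 0.3061, 0.2181]
eef_rot: [0.44, 0.898, 0.0, 0.0]
contact_force: [1.1, -0.4, 0.4]
opening: 0.998
```

Call:
{"method": "carry_out", "body": {
  "linear": [
    [0.018,-0.035,0],
    [0.036,-0.07,0],
    [0.054,-0.105,0],
    [0.072,-0.14,0],
    [0.09,-0.175,0],
    [0.108,-0.21,0],
    [0.126,-0.245,0],
    [0.144,-0.28,0]
  ],
  "roll": [-0.07,-0.14,-0.21,-0.28,-0.35,-0.42,-0.49,-0.56]
}}

```text
clock: 3.23
tool_pos: [0.5024, 0.0242, 0.2184]
eef_rot: [0.672, 0.74, 0.001, 0.0]
contact_force: [1.0, 0.3, -0.2]
opening: 1.002
```

Call:
{"method": "carry_out", "body": {
  "linear": [
    [0.016,-0.032,0],
    [0.032,-0.064,0],
    [0.048,-0.096,0],
    [0.064,-0.128,0],
    [0.08,-0.16,0],
    [0.096,-0.192,0],
    [0.112,-0.224,0],
    [0.127,-0.252,0]
  ],
  "roll": [-0.05,-0.1,-0.15,-0.2,-0.25,-0.3,-0.35,-0.4]
}}

```text
clock: 3.9
tool_pos: [0.6299, -0.2303, 0.2185]
eef_rot: [0.807, 0.591, 0.0, 0.001]
contact_force: [-0.2, 0.6, -0.7]
opening: 0.998
```

```bash
python3 - <<'E'
from plant import status,snapshot,cut_out,tip_of
import cv2,pickle
p=snapshot("wrist");cv2.imwrite("pics/w1.png",p["img"][:,:,::-1]);pickle.dump(p,open("w1.pkl","wb"))
s=status.get_state();print(s["clock"],s["tool_pos"],s["q"].round(2))
print(p["fx"],p["cx"],p["cy"],p["world_from_camera"].round(3).tolist())
E
```

```text
3.95 [ 0.63159142 -0.23790743  0.21844058] [ 0.21  0.76  0.16  1.42 -0.13  0.97  0.08]
309.70691628693146 324.0889857554316 203.79871795720973 [[0.954, -0.287, -0.09, 0.654], [-0.301, -0.907, -0.295, -0.154], [0.002, 0.308, -0.951, 0.385], [0.0, 0.0, 0.0, 1.0]]
```

View pics/w1.png

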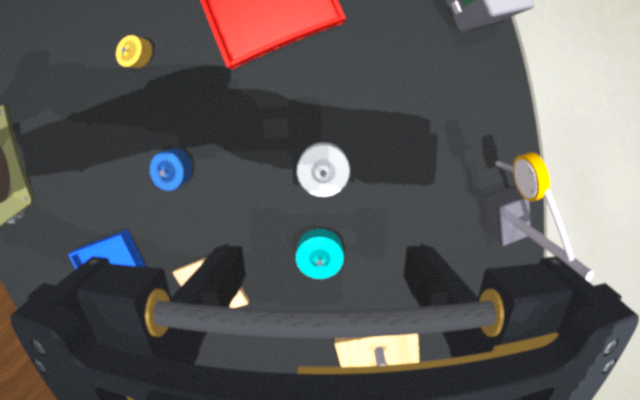

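```bash
cat >> h.py <<'E'
def wcloud(p):
    z=p["range_z"];v,u=np.mgrid[0:400,0:640]
    a=(u-p["cx"])/p["fx"];b=(v-p["cy"])/p["fy"];r=np.hypot(a,b)+1e-9
    t=np.tan(np.minimum(r,1.5))/r
    P=np.stack([a*t*z,b*t*z,z,np.ones_like(z)],-1)@p["world_from_camera"].T
    P[z==0]=np.nan
    return P[...,:3]
from scipy.optimize import minimize,least_squares
def circ(P,c0,R,zb=0.0,ztol=0.004):
    """fit xy of body top rim radius R at height zb+0.03"""
    d=np.hypot(P[...,0]-c0[0],P[...,1]-c0[1])
    n=(d<R+.03)&np.isfinite(P[...,2])
    top=n&(np.abs(P[...,2]-zb-0.03)<ztol)&(d<R+.012)
    Q=P[top][:,:2]
    # hull boundary circle fit with fixed R
    h=cv2.convexHull(Q.astype(np.float32))[:,0]
    f=least_squares(lambda x:np.hypot(h[:,0]-x[0],h[:,1]-x[1])-x[2],[*c0,R],loss="soft_l1",f_scale=.001).x
    sp=n&(P[...,2]>zb+0.0365)&(d<R)
    S=P[sp][:,:2]
    return f.round(4),(S.mean(0).round(4) if len(S) else None),len(S),np.median(P[top][:,2]).round(4)
E
python3 - <<'E'
from h import *
p=pickle.load(open("w1.pkl","rb"));P=wcloud(p)
q=pickle.load(open("top0.pkl","rb"));T=cloud(q);q=pickle.load(open("scene0.pkl","rb"));S=cloud(q)
for n,c,R in[("large",(.630,-.227),.031),("med",(.441,-.16),.026),("small",(.443,.0075),.021),("turq",(.592,-.332),.031)]:
    for X in(P,T,S):
        try: print(n,*circ(X,c,R))
        except Exception as e: print(n,e)
# stand: spigot
for X in(P,T,S):
    m=(np.hypot(X[...,0]-.412,X[...,1]+.342)<.025)&(X[...,2]>.0185)&(X[...,2]<.03)
    print("spigot",m.sum(),X[m].mean(0).round(4))
E
```

```text
large [ 0.6312 -0.225   0.0307] [ 0.6367 -0.2083] 11285 0.0298
large [ 0.6324 -0.2269  0.0306] [ 0.6301 -0.2251] 30 0.0305
large [ 0.6275 -0.2214  0.0306] [ 0.6286 -0.2185] 20 0.0287
med [ 0.4403 -0.1609  0.0256] [ 0.4437 -0.1603] 83 0.0296
med [ 0.4413 -0.1628  0.0254] [ 0.4405 -0.1621] 26 0.0304
med [ 0.4371 -0.1572  0.0259] [ 0.4396 -0.1539] 20 0.0287
small [0.4416 0.0103 0.0212] [0.4447 0.0078] 70 0.0298
small [0.443  0.0087 0.02  ] [0.4425 0.0083] 27 0.0307
small [0.4389 0.0142 0.0204] [0.4415 0.0142] 24 0.0291
turq [ 0.5921 -0.3322  0.0307] [ 0.5928 -0.3294] 91 0.0298
turq [ 0.5928 -0.3342  0.0304] [ 0.591  -0.3335] 31 0.0307
turq [ 0.5882 -0.3294  0.0307] [ 0.5892 -0.3258] 16 0.0288
spigot 0 [nan nan nan]
spigot 26 [ 0.4124 -0.3425  0.0205]
spigot 7 [ 0.4126 -0.334   0.0201]<stdin>:11: RuntimeWarning: Mean of empty slice.
  ret = um.true_divide(
```

Call:
{"method": "carry_out", "body": {
  "linear": [
    [0,0.013,-0.03],
    [0,0.013,-0.065],
    [0,0.013,-0.1],
    [0,0.013,-0.13],
    [0,0.013,-0.15],
    [0,0.013,-0.15],
    [0,0.013,-0.15]
  ],
  "roll": [0,0,0,0,0,0,0]
}}

```text
clock: 4.53
tool_pos: [0.631, -0.2245, 0.0678]
eef_rot: [0.809, 0.588, -0.001, 0.004]
contact_force: [-0.5, -0.1, 0.6]
opening: 1.004
```

```bash
cat > look.py <<'E'
import sys
from h import *
from plant import status,snapshot
name,cx,cy,R=sys.argv[1],*map(float,sys.argv[2:5]);zb=float(sys.argv[5]) if len(sys.argv)>5 else 0
p=snapshot("wrist");cv2.imwrite(f"pics/{name}.png",p["img"][:,:,::-1]);pickle.dump(p,open(name+".pkl","wb"))
s=status.get_state();t=s["tool_pos"];q=s["eef_rot"]
print(s["clock"],t.round(4),q.round(3),"jaw deg",np.degrees(np.arctan2(q[1]**2-q[0]**2,2*q[0]*q[1])).round(1),"F",s["contact_force"].round(1),"op",round(s["opening"],3),"q",s["q"].round(2))
if R>0:
    f=circ(wcloud(p),(cx,cy),R,zb);print(f,"delta",(f[0][:2]-t[:2]).round(4))
E
python3 look.py w2 .6312 -.225 .031
```

```text
4.5833 [ 0.6323 -0.2251  0.0693] [0.809 0.587 0.    0.005] jaw deg -18.0 F [ 0.8 -0.8  0.5] op 1.002 q [ 0.21  0.93  0.12  1.54 -0.15  0.67  0.08]
(array([ 0.6309, -0.2246,  0.0306]), array([ 0.6392, -0.2029]), 9227, np.float64(0.0298)) delta [-0.0014  0.0005]
```

View pics/w2.png

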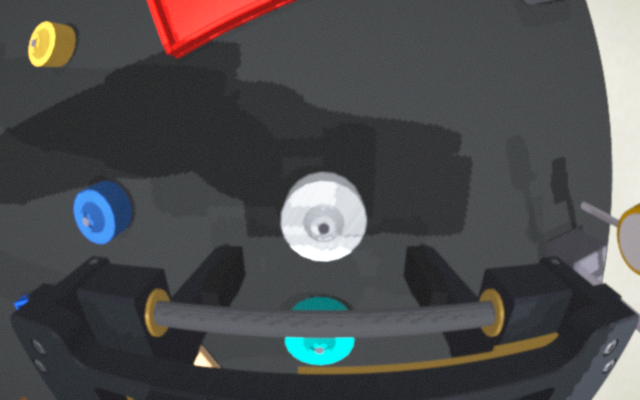

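Aluminium disc sits at (323,218), midway between the fingers (240..405); turquoise is at (320,330), clear of them. I'll descend and grip.

Call:
{"method": "carry_out", "body": {
  "linear": [
    [-0.001,0,-0.02],
    [-0.001,0,-0.038],
    [-0.001,0,-0.046],
    [-0.001,0,-0.046],
    [-0.001,0,-0.046]
  ],
  "roll": [0,0,0,0,0]
}}

```text
clock: 5.0
tool_pos: [0.6321, -0.2254, 0.0247]
eef_rot: [0.809, 0.587, 0.001, 0.006]
contact_force: [1.0, 0.1, 0.4]
opening: 1.001
```

Call:
{"method": "carry_out", "body": {
  "linear": [
    [0,0,0],
    [0,0,0],
    [0,0,0],
    [0,0,0],
    [0,0,0],
    [0,0,0]
  ],
  "roll": [0,0,0,0,0,0],
  "gripper": 0,
  "grip_force": 30
}}

```text
clock: 5.5
tool_pos: [0.6322, -0.2254, 0.0248]
eef_rot: [0.809, 0.587, 0.001, 0.006]
contact_force: [0.3, -0.2, 0.1]
opening: 0.57
```

```bash
python3 look.py w3 .6312 -.225 .031
```

```text
5.55 [ 0.6321 -0.2254  0.0247] [0.809 0.587 0.001 0.006] jaw deg -18.0 F [ 0.4  0.2 -0.3] op 0.524 q [ 0.21  1.    0.11  1.55 -0.16  0.59  0.09]
(array([ 0.631 , -0.2247,  0.0307]), array([ 0.6368, -0.2065]), 12455, np.float64(0.0298)) delta [-0.0011  0.0007]
```

View pics/w3.png

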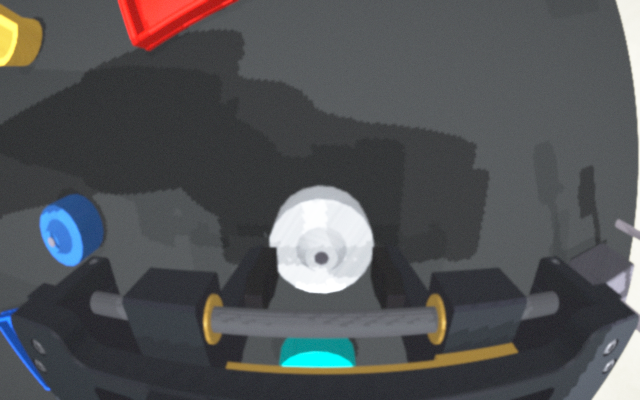

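Call:
{"method": "carry_out", "body": {
  "linear": [
    [0,0,0],
    [0,0,0],
    [0,0,0],
    [0,0,0]
  ],
  "roll": [0,0,0,0]
}}

```text
clock: 5.88
tool_pos: [0.6321, -0.2254, 0.0246]
eef_rot: [0.809, 0.587, 0.001, 0.006]
contact_force: [0.1, 0.4, 0.3]
opening: 0.223
```

```bash
python3 look.py w4 .6312 -.225 .031
```

```text
5.9333 [ 0.6321 -0.2254  0.0247] [0.809 0.587 0.001 0.006] jaw deg -18.0 F [-0.1  0.6 -0.3] op 0.179 q [ 0.21  1.    0.11  1.55 -0.16  0.59  0.09]
(array([ 0.6309, -0.2245,  0.0307]), array([ 0.6369, -0.2082]), 16479, np.float64(0.0298)) delta [-0.0012  0.0009]
```

View pics/w4.png

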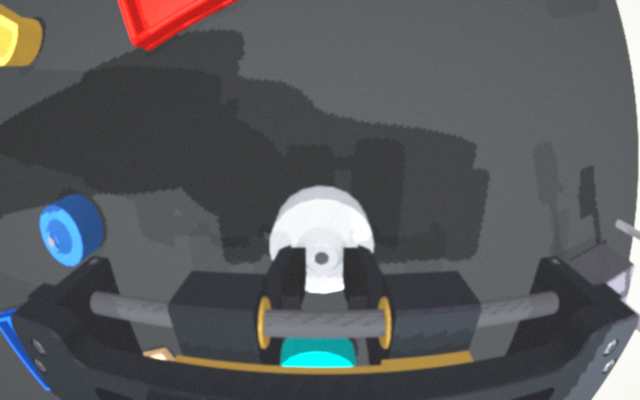

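```bash
python3 - <<'E'
from h import *
from plant import snapshot,status
for n in("top","scene"):
    p=snapshot(n);cv2.imwrite(f"pics/{n}2.png",p["img"][:,:,::-1]);pickle.dump(p,open(n+"2.pkl","wb"))
P=wcloud(pickle.load(open("w4.pkl","rb")))
for v in(230,245,250,255,260,270,285,295):
    print(v,[P[v,u].round(3).tolist() for u in(285,295,322,350,362)])
a=cv2.imread("pics/top2.png")[60:220,320:520];b=cv2.imread("pics/scene2.png")[100:260,100:300]
cv2.imwrite("pics/c2.png",np.hstack([cv2.resize(x,(400,320)) for x in(a,b)]))
E
```

```text
230 [[0.615, -0.207, 0.03], [0.621, -0.209, 0.03], [0.635, -0.212, 0.033], [0.65, -0.219, 0.028], [0.657, -0.22, 0.03]]
245 [[0.612, -0.216, 0.03], [0.617, -0.218, 0.029], [0.632, -0.222, 0.03], [0.647, -0.228, 0.029], [0.654, -0.23, 0.028]]
250 [[0.617, -0.209, 0.051], [0.621, -0.212, 0.048], [0.631, -0.225, 0.03], [0.648, -0.221, 0.049], [0.654, -0.222, 0.051]]
255 [[0.617, -0.209, 0.058], [0.621, -0.212, 0.054], [0.632, -0.223, 0.041], [0.647, -0.221, 0.054], [0.653, -0.221, 0.057]]
260 [[0.618, -0.21, 0.062], [0.622, -0.212, 0.061], [0.631, -0.226, 0.04], [0.647, -0.22, 0.06], [0.652, -0.221, 0.063]]
270 [[0.618, -0.211, 0.069], [0.622, -0.212, 0.07], [0.627, -0.239, 0.029], [0.646, -0.22, 0.069], [0.651, -0.222, 0.069]]
285 [[0.619, -0.212, 0.081], [0.623, -0.212, 0.083], [0.624, -0.249, 0.03], [0.645, -0.219, 0.083], [0.65, -0.222, 0.081]]
295 [[0.62, -0.211, 0.09], [0.624, -0.213, 0.089], [0.615, -0.276, -0.001], [0.645, -0.219, 0.09], [0.649, -0.221, 0.089]]
```

View pics/c2.png

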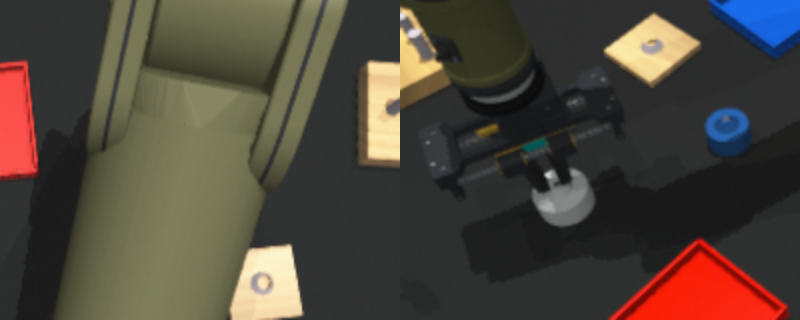

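```bash
python3 - <<'E'
from h import *
for n in("w1","w2","w3","w4"):
    p=pickle.load(open(n+".pkl","rb"));P=wcloud(p)
    print(n,"cam z",p["world_from_camera"][2,3].round(4))
    m=np.zeros((400,640),bool);m[200:330,200:440]=1
    M=p["world_from_camera"];
    X=P[m&(p["range_z"]>0)&(p["range_z"]<0.34)]
    X=X[np.isfinite(X[:,2])]
    C=(X-M[:3,3])@M[:3,:3]
    zrel=X[:,2]-M[2,3]
    sel=zrel>-0.26 # relative to camera
    d=C[:,2]
    print([ (round(q,1),np.percentile(zrel[d<0.25],q).round(4)) for q in(0,0.2,1,3,10)] if (d<0.25).any() else None)
E
```

```text
w1 cam z 0.3851
[(0, np.float64(-0.1474)), (0.2, np.float64(-0.1461)), (1, np.float64(-0.1444)), (3, np.float64(-0.1417)), (10, np.float64(-0.1337))]
w2 cam z 0.2339
[(0, np.float64(-0.2363)), (0.2, np.float64(-0.2355)), (1, np.float64(-0.2351)), (3, np.float64(-0.2347)), (10, np.float64(-0.2339))]
w3 cam z 0.191
[(0, np.float64(-0.1935)), (0.2, np.float64(-0.1927)), (1, np.float64(-0.1923)), (3, np.float64(-0.192)), (10, np.float64(-0.1916))]
w4 cam z 0.1908
[(0, np.float64(-0.1932)), (0.2, np.float64(-0.1925)), (1, np.float64(-0.1922)), (3, np.float64(-0.1919)), (10, np.float64(-0.1914))]
```

The fingers closed above the disc. Wrist depth shows the tips about 20 mm above the reported TCP, so reported z reads about 40 mm too low. The xy agrees. I'll reopen and go lower, checking force.

Call:
{"method": "carry_out", "body": {
  "linear": [
    [0,0,0],
    [0,0,0],
    [0,0,0],
    [0,0,0],
    [0,0,0],
    [0,0,0],
    [0,0,0],
    [0,0,0]
  ],
  "roll": [0,0,0,0,0,0,0,0],
  "gripper": 1
}}

```text
clock: 6.7
tool_pos: [0.6321, -0.2254, 0.0247]
eef_rot: [0.809, 0.587, 0.001, 0.006]
contact_force: [0.5, -0.7, -0.6]
opening: 0.667
```

Call:
{"method": "carry_out", "body": {
  "linear": [
    [0,0,0],
    [0,0,0],
    [-0.001,0.001,-0.01],
    [-0.001,0.001,-0.02],
    [-0.001,0.001,-0.025],
    [-0.001,0.001,-0.025],
    [-0.001,0.001,-0.025]
  ],
  "roll": [0,0,0,0,0,0,0]
}}

```text
clock: 7.28
tool_pos: [0.6305, -0.2242, -0.0013]
eef_rot: [0.809, 0.587, 0.0, 0.005]
contact_force: [0.9, 1.0, 0.8]
opening: 1.003
```

```bash
python3 look.py w5 .6312 -.225 .031
```

```text
7.3333 [ 0.631  -0.2245 -0.0007] [0.809 0.587 0.    0.006] jaw deg -18.0 F [ 0.4 -0.3 -0.3] op 1.002 q [ 0.22  1.03  0.1   1.56 -0.16  0.55  0.09]
(array([ 0.6313, -0.2246,  0.0308]), array([ 0.639 , -0.2033]), 9490, np.float64(0.0298)) delta [ 0.0003 -0.0001]
```

View pics/w5.png

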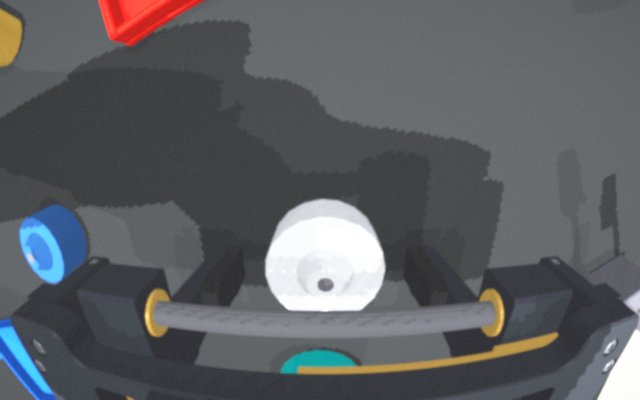

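Disc (325,260) is between the fingers (245/410) and the tips are now below its top. I'll go 14 mm further and close.

Call:
{"method": "carry_out", "body": {
  "linear": [
    [0,0,-0.007],
    [0,0,-0.014],
    [0,0,-0.014],
    [0,0,-0.014]
  ],
  "roll": [0,0,0,0]
}}

```text
clock: 7.67
tool_pos: [0.6305, -0.2242, -0.0154]
eef_rot: [0.809, 0.587, 0.0, 0.005]
contact_force: [0.9, 0.8, 0.6]
opening: 0.995
```

Call:
{"method": "carry_out", "body": {
  "linear": [
    [0,0,0],
    [0,0,0],
    [0,0,0],
    [0,0,0],
    [0,0,0],
    [0,0,0],
    [0,0,0]
  ],
  "roll": [0,0,0,0,0,0,0],
  "gripper": 0,
  "grip_force": 30
}}

```text
clock: 8.25
tool_pos: [0.6307, -0.2243, -0.0151]
eef_rot: [0.809, 0.587, 0.0, 0.005]
contact_force: [-0.2, 0.4, 1.4]
opening: 0.693
```

Call:
{"method": "carry_out", "body": {
  "linear": [
    [0,0,0.01],
    [0,0,0.03],
    [0,0,0.06],
    [-0.015,-0.008,0.09],
    [-0.045,-0.024,0.1],
    [-0.08,-0.042,0.1],
    [-0.115,-0.06,0.1],
    [-0.15,-0.079,0.1]
  ],
  "roll": [0,0,0,0,0,0,0,0]
}}

```text
clock: 8.92
tool_pos: [0.4793, -0.3035, 0.0859]
eef_rot: [0.809, 0.588, 0.0, 0.006]
contact_force: [1.0, -0.5, -1.0]
opening: 0.694
```

Call:
{"method": "carry_out", "body": {
  "linear": [
    [-0.02,-0.01,0],
    [-0.04,-0.02,0],
    [-0.05,-0.027,0],
    [-0.05,-0.027,0],
    [-0.05,-0.027,0]
  ],
  "roll": [0,0,0,0,0]
}}

```text
clock: 9.33
tool_pos: [0.4303, -0.3306, 0.0862]
eef_rot: [0.809, 0.588, 0.001, 0.006]
contact_force: [0.4, 0.5, -1.6]
opening: 0.692
```

```bash
python3 look.py w6 0 0 0
python3 - <<'E'
from h import *
X=wcloud(pickle.load(open("w6.pkl","rb")))
m=(np.hypot(X[...,0]-.411,X[...,1]+.34)<.03)&(X[...,2]>.0185)&(X[...,2]<.03);print(m.sum(),X[m].mean(0))
v,u=np.nonzero(m);print(u.mean() if len(u) else 0,v.mean() if len(u) else 0)
E
```

```text
9.3833 [ 0.4313 -0.3298  0.0861] [0.808 0.589 0.001 0.006] jaw deg -17.9 F [ 0.  -0.7 -1.7] op 0.695 q [ 0.54  0.78  0.05  1.94 -0.09  0.41  0.34]
0 [nan nan nan]
0 0<stdin>:3: RuntimeWarning: Mean of empty slice.
  ret = um.true_divide(
```

View pics/w6.png

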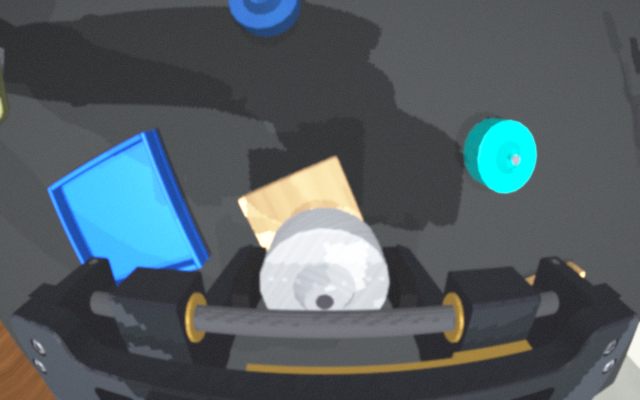

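```bash
python3 - <<'E'
from h import *
p=pickle.load(open("w6.pkl","rb"));X=wcloud(p)
m=(np.hypot(X[...,0]-.411,X[...,1]+.34)<.075)&(X[...,2]>.008)&(X[...,2]<.016)
print(m.sum(),np.median(X[m][:,2]))
# edge: top plate boundary. hull
h=cv2.convexHull((X[m][:,:2]*1000).astype(np.float32));r=cv2.minAreaRect((X[m][:,:2]*1000).astype(np.float32));print("wrist partial rect",r)
t=pickle.load(open("top0.pkl","rb"));T=cloud(t)
mt=(np.hypot(T[...,0]-.411,T[...,1]+.34)<.075)&(T[...,2]>.008)&(T[...,2]<.03)
rt=cv2.minAreaRect((T[mt][:,:2]*1000).astype(np.float32));print("top rect",rt)
print("wrist hull",h[:,0][cv2.approxPolyDP(h,4,True).shape[0]*0:].shape, cv2.approxPolyDP(h,3,True)[:,0].round(1).tolist());print("top box",cv2.boxPoints(rt).round(1).tolist())
d=np.hypot(X[...,0]-.431,X[...,1]+.33)
print(np.histogram(X[(d<.035)][:,2],bins=np.arange(.08,.19,.005)))
E
```

```text
4824 0.011704604828042281
wrist partial rect ((410.9363708496094, -328.39483642578125), (90.70418548583984, 59.429439544677734), 4.780470371246338)
top rect ((414.2106018066406, -346.3571472167969), (90.20392608642578, 91.52860260009766), 5.2035369873046875)
wrist hull (17, 2) [[458.6000061035156, -354.20001220703125], [452.5, -296.20001220703125], [364.5, -303.3999938964844], [371.29998779296875, -354.5]]
top box [[365.1000061035156, -304.8999938964844], [373.3999938964844, -396.0], [463.29998779296875, -387.79998779296875], [455.0, -296.70001220703125]]
(array([   0,    0,    0,    0,   98,  365,  424,  451,  490,  974, 7848,
       1024,  521,  178,  334,    0,    0,    0,    0,    0,  533]), array([0.08 , 0.085, 0.09 , 0.095, 0.1  , 0.105, 0.11 , 0.115, 0.12 ,
       0.125, 0.13 , 0.135, 0.14 , 0.145, 0.15 , 0.155, 0.16 , 0.165,
       0.17 , 0.175, 0.18 , 0.185]))
```

```bash
python3 - <<'E'
from h import *
X=wcloud(pickle.load(open("w6.pkl","rb")))
for zb in(.0985,.1005,.1025): print(zb,circ(X,(.431,-.33),.031,zb,.003))
t=pickle.load(open("top0.pkl","rb"));im=t["img"][180:225,425:480]
cv2.imwrite("pics/st.png",cv2.resize(im[:,:,::-1],None,fx=12,fy=12,interpolation=cv2.INTER_NEAREST))
T=cloud(t);s=T[190:214,440:464]
print((s[::2,::2,2]*1000).round(0).astype(int))
E
```

```text
0.0985 (array([ 0.4304, -0.33  ,  0.0309]), array([ 0.4378, -0.3105]), 11347, np.float64(0.1309))
0.1005 (array([ 0.4307, -0.3301,  0.0308]), array([ 0.4379, -0.31  ]), 11004, np.float64(0.1311))
0.1025 (array([ 0.43  , -0.3303,  0.0307]), array([ 0.4381, -0.3096]), 10695, np.float64(0.1312))
[[11 17 14 12 12 12 12 13 12 13  9 12]
 [16  9 15 10 14 15 11 13 13 10 16 12]
 [11 11 13 15 14 15 10 12 11 13 10 12]
 [12 15 13  9 17 19 17 15 13 11 14 13]
 [11 17 16 14 20 12  9 12 11 13 16 14]
 [14 11 12 17 22 10 10 13 16 13 13 12]
 [11 13 10 17 22 12 11 12 15 11 15 10]
 [15 15 12 13 16 19 23 20 12 10 15 10]
 [11 12 11 13 13 15 16  8 13 15 13 12]
 [16 13 15 13 15 14 12 14 11 12 11 14]
 [11 13 14 13 14  9 13 12 12 12 13 12]
 [13 14 12 13 12 13 12 14 14 13 12 12]]
```

View pics/st.png

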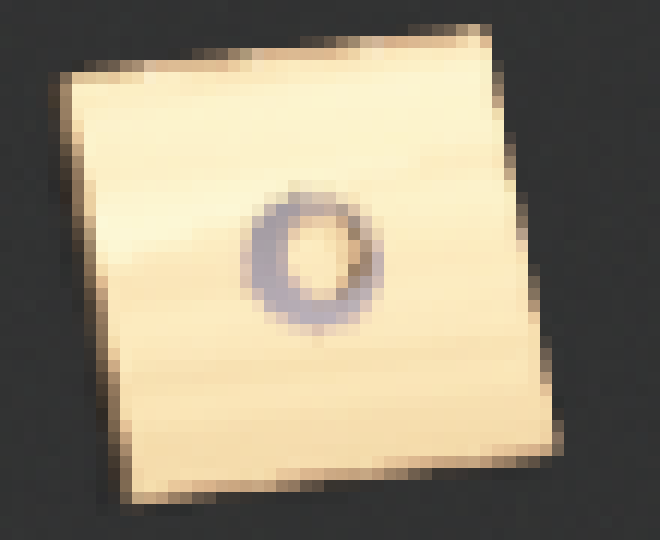

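```bash
python3 - <<'E'
from h import *
t=pickle.load(open("top0.pkl","rb"));M=t["world_from_camera"]
for u,v,z in((425+312/12-.5,180+262/12-.5,.012),(425+314/12-.5,180+266/12-.5,.012)):
    d=M[:3,:3]@np.array([(u-t["cx"])/t["fx"],(v-t["cy"])/t["fy"],1]);print((M[:3,3]+d*(z-M[2,3])/d[2]).round(4))
E
```

```text
[ 0.4131 -0.3464  0.012 ]
[ 0.4123 -0.3468  0.012 ]
```

Call:
{"method": "carry_out", "body": {
  "linear": [
    [-0.0185,-0.0147,0],
    [-0.0185,-0.0147,-0.02],
    [-0.0185,-0.0147,-0.045],
    [-0.0185,-0.0147,-0.065],
    [-0.0185,-0.0147,-0.074],
    [-0.0185,-0.0147,-0.074],
    [-0.0185,-0.0147,-0.074]
  ],
  "roll": [0,0,0,0,0,0,0]
}}

```text
clock: 9.97
tool_pos: [0.4141, -0.3439, 0.0121]
eef_rot: [0.808, 0.589, 0.002, 0.006]
contact_force: [-0.3, -0.2, -0.9]
opening: 0.695
```

```bash
python3 look.py w7 .412 -.3447 .031 .027
python3 - <<'E'
from h import *
p=pickle.load(open("w7.pkl","rb"));X=wcloud(p)
m=(np.hypot(X[...,0]-.411,X[...,1]+.34)<.075)&(X[...,2]>.008)&(X[...,2]<.016)
h=cv2.convexHull((X[m][:,:2]*1000).astype(np.float32));print(cv2.approxPolyDP(h,3,True)[:,0].round(1).tolist())
E
```

```text
10.0167 [ 0.4142 -0.3444  0.0127] [0.808 0.589 0.002 0.007] jaw deg -17.8 F [-0.2  0.1 -2.2] op 0.692 q [ 0.59  0.91  0.03  1.98 -0.08  0.24  0.38]
(array([ 0.4133, -0.3452,  0.0324]), array([ 0.419 , -0.3227]), 9459, np.float64(0.057)) delta [-0.0009 -0.0008]
[[458.29998779296875, -357.79998779296875], [452.5, -296.3999938964844], [365.0, -304.20001220703125], [366.8999938964844, -329.79998779296875], [446.8999938964844, -358.3999938964844]]
```

View pics/w7.png

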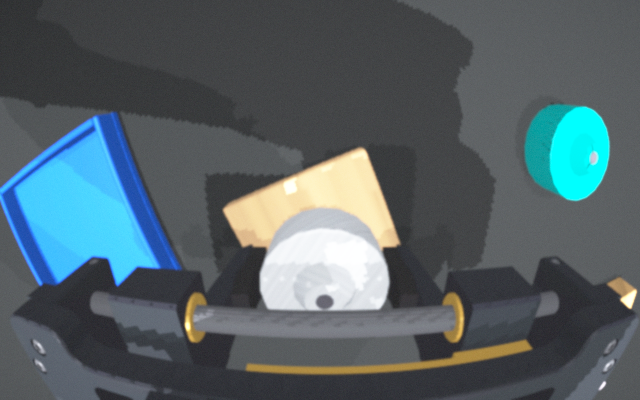

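Call:
{"method": "carry_out", "body": {
  "linear": [
    [-0.001,0,-0.005],
    [-0.001,0,-0.01],
    [-0.001,0,-0.014],
    [-0.001,0,-0.016],
    [-0.001,0,-0.016],
    [-0.001,0,-0.016]
  ],
  "roll": [0,0,0,0,0,0]
}}

```text
clock: 10.52
tool_pos: [0.4132, -0.3444, -0.0031]
eef_rot: [0.808, 0.589, 0.002, 0.007]
contact_force: [0.8, -0.0, 0.5]
opening: 0.691
```

Call:
{"method": "carry_out", "body": {
  "linear": [
    [0,0,0],
    [0,0,0],
    [0,0,0],
    [0,0,0],
    [0,0,0.01],
    [0,0,0.03],
    [0,0,0.06],
    [0,0,0.09]
  ],
  "roll": [0,0,0,0,0,0,0,0],
  "gripper": 1
}}

```text
clock: 11.18
tool_pos: [0.4125, -0.3439, 0.0879]
eef_rot: [0.808, 0.589, 0.001, 0.006]
contact_force: [0.5, -0.8, -0.0]
opening: 1.0
```

Call:
{"method": "carry_out", "body": {
  "linear": [
    [0.001,0.02,0.02],
    [0.004,0.05,0.03],
    [0.008,0.085,0.03],
    [0.012,0.11,0.03],
    [0.015,0.13,0.03],
    [0.017,0.14,0.03],
    [0.017,0.14,0.03]
  ],
  "roll": [0,0,0,0,0,0,0]
}}

```text
clock: 11.77
tool_pos: [0.4302, -0.2015, 0.1184]
eef_rot: [0.807, 0.591, 0.002, 0.006]
contact_force: [-0.8, -0.6, -0.1]
opening: 0.996
```

```bash
python3 look.py w8 .441 -.161 .026; python3 - <<'E'
from h import *
X=wcloud(pickle.load(open("w8.pkl","rb")))
print("large seated",circ(X,(.4125,-.345),.031,.012))
E
```

```text
11.8167 [ 0.43   -0.2037  0.1184] [0.808 0.59  0.002 0.007] jaw deg -17.7 F [ 0.6 -0.2 -1. ] op 1.001 q [ 0.29  0.67  0.08  2.12 -0.14  0.34  0.18]
(array([ 0.4397, -0.1602,  0.0258]), array([ 0.4359, -0.1775]), 9147, np.float64(0.0298)) delta [0.0097 0.0435]
large seated (array([ 0.4125, -0.3475,  0.0284]), array([ 0.4127, -0.3443]), 55, np.float64(0.0417))
```

View pics/w8.png

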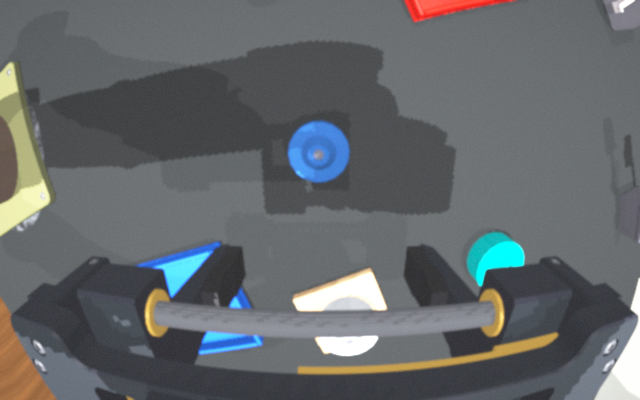

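Medium disc at (319,152); large disc on the stand at (350,335), top at 41.7 mm, so seated. Next the medium one.

Call:
{"method": "carry_out", "body": {
  "linear": [
    [0.004,0.016,0],
    [0.008,0.035,-0.01],
    [0.0097,0.0435,-0.03],
    [0.0097,0.0435,-0.055],
    [0.0097,0.0435,-0.075],
    [0.0097,0.0435,-0.085],
    [0.0097,0.0435,-0.085],
    [0.0097,0.0435,-0.085]
  ],
  "roll": [0,0,0,0,0,0,0,0]
}}

```text
clock: 12.48
tool_pos: [0.4394, -0.1616, 0.0334]
eef_rot: [0.808, 0.589, 0.001, 0.007]
contact_force: [-0.4, 0.7, -0.0]
opening: 0.998
```

```bash
python3 look.py w9 .440 -.160 .026
```

```text
12.5333 [ 0.4398 -0.1614  0.0339] [0.808 0.589 0.002 0.007] jaw deg -17.8 F [ 0.5  0.2 -0.7] op 1.001 q [ 0.23  0.84  0.04  2.18 -0.19  0.11  0.13]
(array([ 0.4399, -0.16  ,  0.0257]), array([ 0.4469, -0.1408]), 6395, np.float64(0.0298)) delta [0.0001 0.0014]
```

View pics/w9.png

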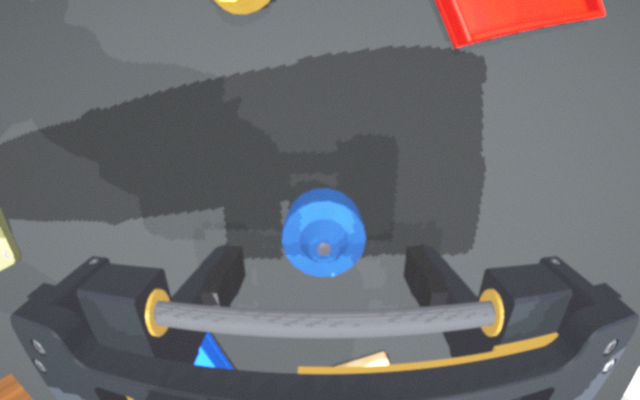

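Call:
{"method": "carry_out", "body": {
  "linear": [
    [0,0.0014,-0.01],
    [0,0.0014,-0.02],
    [0,0.0014,-0.03],
    [0,0.0014,-0.036],
    [0,0.0014,-0.036]
  ],
  "roll": [0,0,0,0,0]
}}

```text
clock: 12.95
tool_pos: [0.4414, -0.1605, -0.0021]
eef_rot: [0.808, 0.589, 0.0, 0.005]
contact_force: [1.3, -0.4, 0.5]
opening: 0.997
```

```bash
python3 look.py w10 .440 -.160 .026
```

```text
13.0 [ 0.4413 -0.1605 -0.0017] [0.808 0.589 0.    0.005] jaw deg -17.8 F [ 0.9 -0.2 -0.3] op 1.004 q [ 0.23  0.92  0.03  2.18 -0.37  0.04  0.3 ]
(array([ 0.4397, -0.1598,  0.0258]), array([ 0.4471, -0.1408]), 4807, np.float64(0.0298)) delta [-0.0016  0.0007]
```

Call:
{"method": "carry_out", "body": {
  "linear": [
    [0,0,-0.006],
    [0,0,-0.01],
    [0,0,-0.011],
    [0,0,-0.011]
  ],
  "roll": [0,0,0,0]
}}

```text
clock: 13.33
tool_pos: [0.4422, -0.1609, -0.0126]
eef_rot: [0.806, 0.592, -0.001, 0.004]
contact_force: [4.7, 2.5, 0.2]
opening: 1.0
```

```bash
python3 look.py w11 .440 -.160 .026
```

```text
13.3833 [ 0.4415 -0.1609 -0.0126] [ 0.801  0.599 -0.001  0.004] jaw deg -16.4 F [0.2 0.5 0.4] op 0.998 q [ 0.21  0.94  0.05  2.17 -0.99  0.04  0.95]
(array([ 0.4401, -0.1596,  0.0255]), array([ 0.4469, -0.141 ]), 4951, np.float64(0.0298)) delta [-0.0014  0.0013]
```

View pics/w11.png

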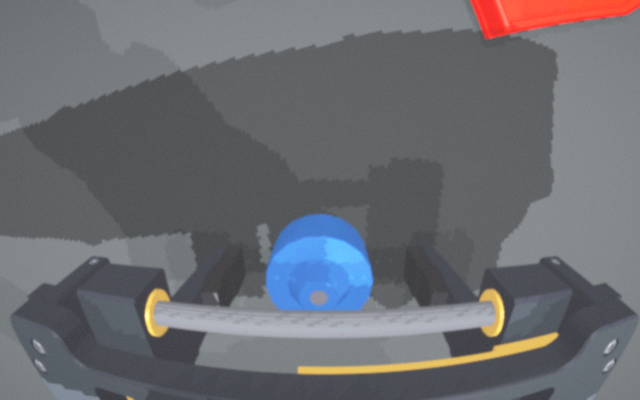

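The blue disc is between the fingers at (319,262). q5 and q6 are near their limits here, so I grip at this height.

Call:
{"method": "carry_out", "body": {
  "linear": [
    [0,0,0],
    [0,0,0],
    [0,0,0],
    [0,0,0],
    [0,0,0],
    [0,0,0],
    [0,0,0],
    [0,0,0]
  ],
  "roll": [0,0,0,0,0,0,0,0],
  "gripper": 0,
  "grip_force": 30
}}

```text
clock: 14.05
tool_pos: [0.4414, -0.1608, -0.0126]
eef_rot: [0.801, 0.599, -0.001, 0.004]
contact_force: [-0.0, -0.4, -0.2]
opening: 0.583
```

```bash
python3 look.py w12 .440 -.160 .026
```

```text
14.1 [ 0.4414 -0.1608 -0.0126] [ 0.801  0.599 -0.001  0.004] jaw deg -16.4 F [-0.9  1.   1.5] op 0.584 q [ 0.21  0.94  0.05  2.17 -0.99  0.04  0.95]
(array([ 0.4418, -0.1612,  0.0272]), array([ 0.4451, -0.1411]), 5565, np.float64(0.0298)) delta [ 0.0004 -0.0004]
```

Call:
{"method": "carry_out", "body": {
  "linear": [
    [0,0,0.008],
    [0,0,0.025],
    [0,0,0.055],
    [0,0,0.085],
    [-0.004,-0.02,0.11],
    [-0.009,-0.055,0.12],
    [-0.014,-0.09,0.12],
    [-0.019,-0.125,0.12]
  ],
  "roll": [0,0,0,0,0,0,0,0]
}}

```text
clock: 14.77
tool_pos: [0.4229, -0.2868, 0.1083]
eef_rot: [0.8, 0.6, -0.001, 0.005]
contact_force: [1.5, -0.4, -0.9]
opening: 0.584
```

Call:
{"method": "carry_out", "body": {
  "linear": [
    [-0.004,-0.022,0],
    [-0.008,-0.042,0],
    [-0.01,-0.053,0],
    [-0.01,-0.055,0],
    [-0.01,-0.055,0],
    [-0.01,-0.055,0]
  ],
  "roll": [0,0,0,0,0,0]
}}

```text
clock: 15.27
tool_pos: [0.4133, -0.3398, 0.1079]
eef_rot: [0.8, 0.6, -0.0, 0.003]
contact_force: [0.5, -0.2, -2.3]
opening: 0.584
```

```bash
python3 look.py w13 .4125 -.3425 .026 .12
```

```text
15.3167 [ 0.4134 -0.3396  0.1079] [ 0.8    0.6   -0.     0.004] jaw deg -16.2 F [-0.2  0.2 -1.8] op 0.581 q [ 0.31  0.8   0.5   1.96 -0.71  0.55  1.02]
(array([ 0.4148, -0.3394,  0.027 ]), array([ 0.4171, -0.3266]), 1962, np.float64(0.1502)) delta [0.0014 0.0002]
```

View pics/w13.png

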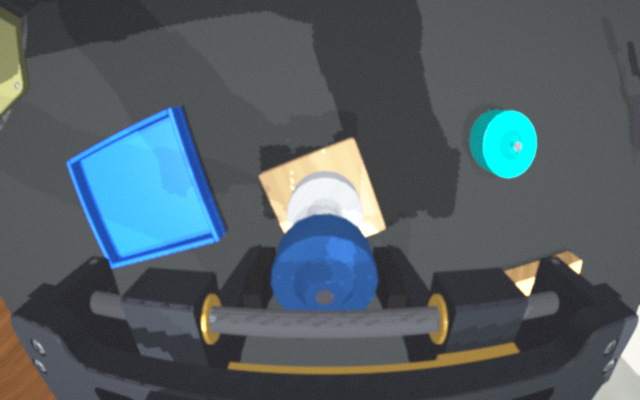

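Call:
{"method": "carry_out", "body": {
  "linear": [
    [-0.0006,-0.005,-0.01],
    [-0.0006,-0.005,-0.03],
    [-0.0006,-0.005,-0.05],
    [-0.0006,-0.005,-0.062],
    [-0.0006,-0.005,-0.064],
    [-0.0006,-0.005,-0.064],
    [-0.0006,-0.005,-0.064]
  ],
  "roll": [0,0,0,0,0,0,0]
}}

```text
clock: 15.9
tool_pos: [0.413, -0.3445, 0.044]
eef_rot: [0.8, 0.601, -0.0, 0.004]
contact_force: [0.8, -1.0, -1.1]
opening: 0.586
```

```bash
python3 look.py w14 .4128 -.3445 .026 .056; python3 - <<'E'
from h import *
X=wcloud(pickle.load(open("w14.pkl","rb")))
print("large",circ(X,(.4128,-.3445),.031,.012))
E
```

```text
15.95 [ 0.4132 -0.3448  0.0444] [ 0.8    0.601 -0.     0.004] jaw deg -16.2 F [-0.1 -0.4 -1.3] op 0.586 q [ 0.39  0.9   0.38  1.98 -0.79  0.41  1.1 ]
(array([ 0.4119, -0.344 ,  0.0272]), array([ 0.4182, -0.3254]), 5257, np.float64(0.0864)) delta [-0.0013  0.0008]
large (array([ 0.4131, -0.3443,  0.0306]), array([ 0.4172, -0.3294]), 20103, np.float64(0.0416))
```

View pics/w14.png

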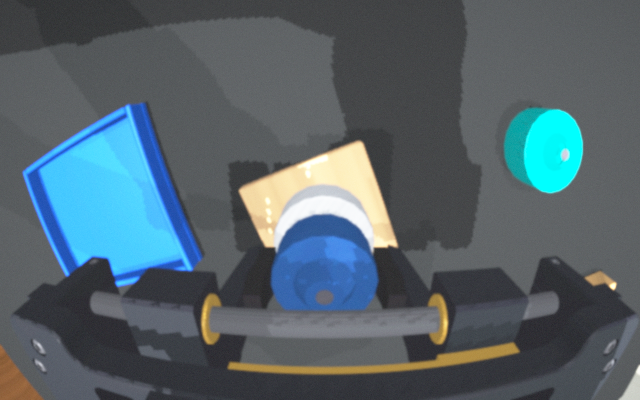

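Blue (323,262) sits concentric over the aluminium disc, so I lower it.

Call:
{"method": "carry_out", "body": {
  "linear": [
    [0,0,-0.005],
    [0,0,-0.01],
    [0,0,-0.014],
    [0,0,-0.0155],
    [0,0,-0.0155],
    [0,0,-0.0155]
  ],
  "roll": [0,0,0,0,0,0]
}}

```text
clock: 16.45
tool_pos: [0.4133, -0.3446, 0.0294]
eef_rot: [0.8, 0.601, 0.0, 0.004]
contact_force: [-0.4, 1.7, 4.1]
opening: 0.582
```

Call:
{"method": "carry_out", "body": {
  "linear": [
    [0,0,0],
    [0,0,0],
    [0,0,0],
    [0,0,0],
    [0,0,0],
    [0,0,0.02],
    [0,0,0.05],
    [0,0,0.08]
  ],
  "roll": [0,0,0,0,0,0,0,0],
  "gripper": 1
}}

```text
clock: 17.12
tool_pos: [0.4126, -0.3441, 0.1097]
eef_rot: [0.8, 0.6, -0.0, 0.003]
contact_force: [1.3, 0.9, 0.7]
opening: 1.004
```

Call:
{"method": "carry_out", "body": {
  "linear": [
    [0.002,0.02,0.01],
    [0.004,0.055,0.03],
    [0.006,0.09,0.03],
    [0.01,0.125,0.03],
    [0.015,0.16,0.03],
    [0.02,0.195,0.03],
    [0.025,0.23,0.03],
    [0.03,0.26,0.03]
  ],
  "roll": [0,0,0,0,0,0,0,0]
}}

```text
clock: 17.78
tool_pos: [0.4424, -0.0816, 0.1396]
eef_rot: [0.799, 0.601, -0.0, 0.002]
contact_force: [0.1, -0.3, 0.3]
opening: 0.997
```

```bash
python3 look.py w15 .4416 .010 .021;  python3 - <<'E'
from h import *
from plant import snapshot
X=wcloud(pickle.load(open("w15.pkl","rb")))
print("w med",circ(X,(.413,-.3445),.026,.042))
for n in("top","scene"):
    p=snapshot(n);cv2.imwrite(f"pics/{n}3.png",p["img"][:,:,::-1]);X=cloud(p);print(n,circ(X,(.412,-.343),.026,.042,.006))
E
```

```text
17.8333 [ 0.443  -0.0742  0.1387] [ 0.797  0.605  0.001 -0.001] jaw deg -15.6 F [ 0.   4.6 -0.1] op 0.998 q [-0.27  0.69  0.56  2.18 -0.81  0.49  0.65]
(array([0.4416, 0.0108, 0.0207]), array([0.442, 0.011]), 206, np.float64(0.0298)) delta [-0.0014  0.085 ]Traceback (most recent call last):
  File "<stdin>", line 4, in <module>
  File "h.py", line 23, in circ
    h=cv2.convexHull(Q.astype(np.float32))[:,0]
      ~~~~~~~~~~~~~~~~~~~~~~~~~~~~~~~~~~~~^^^^^
TypeError: 'NoneType' object is not subscriptable
```

View pics/w15.png

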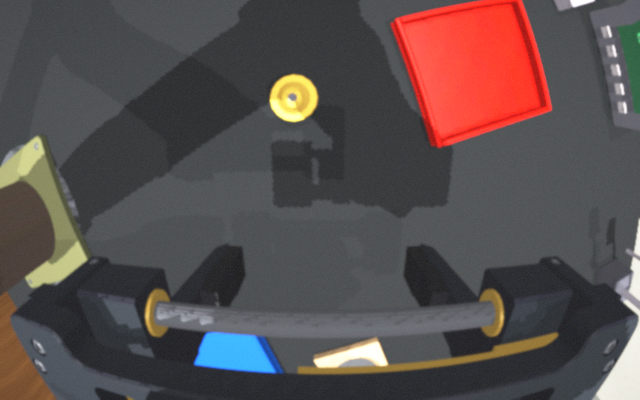

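```bash
 python3 - <<'E'
from h import *
from plant import snapshot
for n in("top","scene"):
    p=snapshot(n);cv2.imwrite(f"pics/{n}3.png",p["img"][:,:,::-1]);X=cloud(p)
    try: print(n,circ(X,(.412,-.343),.026,.042,.006))
    except Exception as e: print(n,e)
E
```

```text
top (array([ 0.4153, -0.3462,  0.0254]), array([ 0.4147, -0.3448]), 36, np.float64(0.0724))
scene (array([ 0.4106, -0.3417,  0.0252]), array([ 0.4116, -0.338 ]), 13, np.float64(0.0711))
```

View pics/scene3.png

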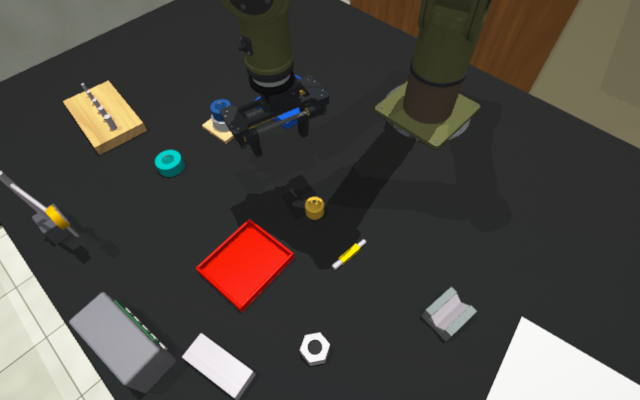

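Medium disc tops out at 72 mm, so it's seated. Brass disc at scene (315,208), 0.442 m out, so the arm will be tight. I'll move over it and turn the jaws across (along y).

Call:
{"method": "carry_out", "body": {
  "linear": [
    [0,0.01,-0.01],
    [0,0.02,-0.02],
    [0,0.035,-0.03],
    [0,0.05,-0.04],
    [0,0.065,-0.05],
    [0,0.078,-0.06],
    [0,0.085,-0.065],
    [0,0.085,-0.065]
  ],
  "roll": [0.11,0.22,0.33,0.44,0.55,0.66,0.77,0.88]
}}

```text
clock: 18.6
tool_pos: [0.4427, 0.0039, 0.0735]
eef_rot: [0.463, 0.886, 0.001, 0.001]
contact_force: [-0.3, -0.4, -0.3]
opening: 1.0
```

Call:
{"method": "carry_out", "body": {
  "linear": [
    [0,0,0],
    [0,0,0],
    [0,0,0],
    [0,0,0],
    [0,0,0],
    [0,0,0],
    [0,0,0],
    [0,0,0]
  ],
  "roll": [0.12,0.24,0.36,0.48,0.6,0.72,0.84,0.94]
}}

```text
clock: 19.27
tool_pos: [0.4431, 0.0018, 0.0736]
eef_rot: [0.01, 1.0, 0.001, 0.001]
contact_force: [-0.6, -1.0, -0.7]
opening: 0.999
```

```bash
python3 look.py w16 .4416 .0108 .021
```

```text
19.3167 [0.4431 0.0018 0.0736] [0.008 1.    0.001 0.001] jaw deg 89.1 F [-0.2 -0.6  0.3] op 1.003 q [-0.14  0.75  0.05  2.23 -0.2   0.16  1.65]
(array([0.441 , 0.0112, 0.0208]), array([0.4275, 0.0108]), 1421, np.float64(0.0298)) delta [-0.0021  0.0094]
```

View pics/w16.png

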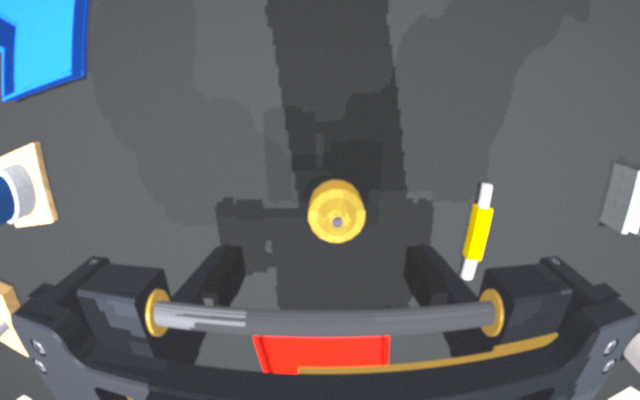

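Call:
{"method": "carry_out", "body": {
  "linear": [
    [0,0.004,0],
    [0,0.0094,0],
    [0,0.0094,0],
    [0,0.0094,0],
    [0,0.0094,0],
    [0,0.0094,0]
  ],
  "roll": [0.1,0.2,0.3,0.4,0.5,0.5]
}}

```text
clock: 19.82
tool_pos: [0.4435, 0.0097, 0.0736]
eef_rot: [-0.239, 0.971, 0.001, 0.001]
contact_force: [-0.2, 0.5, 0.1]
opening: 1.002
```

```bash
python3 -c "
from plant import status;s=status.get_state();print(s['q'].round(3),s['tool_pos'],s['clock'])"
```

```text
[-0.117  0.746 -0.011  2.226  0.033  0.167  1.896] [0.44351169 0.00965865 0.07362673] 19.8167
```

Call:
{"method": "carry_out", "body": {
  "linear": [
    [0,0.001,0],
    [0,0.001,0],
    [0,0.001,-0.005],
    [0,0.001,-0.01],
    [0,0.001,-0.015],
    [0,0.001,-0.02],
    [0,0.001,-0.025],
    [0,0.001,-0.03]
  ],
  "roll": [0.1,0.2,0.2,0.2,0.2,0.2,0.2,0.2]
}}

```text
clock: 20.48
tool_pos: [0.4434, 0.0106, 0.0429]
eef_rot: [-0.334, 0.943, 0.001, 0.001]
contact_force: [0.5, -0.7, -0.1]
opening: 0.999
```

```bash
python3 -c "
from plant import status;s=status.get_state();print(s['q'].round(3),s['tool_pos'],s['eef_rot'].round(3),s['clock'])"
```

```text
[-0.114  0.814 -0.02   2.237  0.134  0.089  1.992] [0.44335843 0.01062437 0.04291854] [-0.334  0.943  0.001  0.001] 20.4833
```

Slow descent, letting q5 swing positive.

Call:
{"method": "carry_out", "body": {
  "linear": [
    [0,0,-0.003],
    [0,0,-0.006],
    [0,0,-0.009],
    [0,0,-0.012],
    [0,0,-0.015],
    [0,0,-0.018],
    [0,0,-0.021],
    [0,0,-0.021]
  ],
  "roll": [0,0,0,0,0,0,0,0]
}}

```text
clock: 21.15
tool_pos: [0.4438, 0.0106, 0.0218]
eef_rot: [-0.334, 0.943, 0.001, 0.001]
contact_force: [-0.4, 0.2, -0.1]
opening: 1.0
```

```bash
python3 -c "
from plant import status;s=status.get_state();print(s['q'].round(3),s['tool_pos'],s['eef_rot'].round(3),s['clock'])"
```

```text
[-0.112  0.862 -0.024  2.24   0.378  0.043  1.747] [0.44375125 0.01064131 0.02180737] [-0.334  0.943  0.001  0.001] 21.15
```

Call:
{"method": "carry_out", "body": {
  "linear": [
    [0,0,-0.002],
    [0,0,-0.004],
    [0,0,-0.006],
    [0,0,-0.008],
    [0,0,-0.01],
    [0,0,-0.012],
    [0,0,-0.012],
    [0,0,-0.012]
  ],
  "roll": [0,0,0,0,0,0,0,0]
}}

```text
clock: 21.82
tool_pos: [0.4437, 0.0107, 0.0097]
eef_rot: [-0.334, 0.943, 0.001, 0.0]
contact_force: [0.7, -0.2, -0.8]
opening: 1.001
```

```bash
python3 look.py w17 .4416 .0108 .021
```

```text
21.8667 [0.4437 0.0107 0.0098] [-0.334  0.943  0.001  0.   ] jaw deg 129.0 F [-0.4 -0.   0.2] op 0.999 q [-0.09  0.89 -0.06  2.24  1.26  0.04  0.87]
(array([0.4411, 0.0109, 0.0209]), array([0.4311, 0.0036]), 1490, np.float64(0.0298)) delta [-0.0026  0.0002]
```

View pics/w17.png

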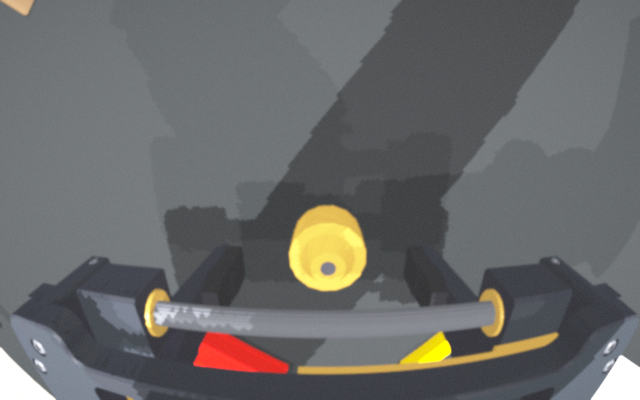

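Working: brass disc (328,250) is centred between the fingers. I'll keep going down.

Call:
{"method": "carry_out", "body": {
  "linear": [
    [-0.0005,0,-0.003],
    [-0.001,0,-0.006],
    [-0.0015,0,-0.009],
    [-0.002,0,-0.012],
    [-0.0025,0,-0.015],
    [-0.0025,0,-0.018],
    [-0.0025,0,-0.021],
    [-0.0025,0,-0.023]
  ],
  "roll": [0,0,0,0,0,0,0,0]
}}

```text
clock: 22.53
tool_pos: [0.4412, 0.0106, -0.0135]
eef_rot: [-0.334, 0.943, 0.001, 0.0]
contact_force: [-0.2, -0.5, -0.3]
opening: 0.998
```

```bash
python3 look.py w18 .4416 .0108 .021
```

```text
22.5833 [ 0.4411  0.0105 -0.0137] [-0.333  0.943  0.001  0.   ] jaw deg 129.0 F [ 0.2 -0.2 -1.4] op 0.999 q [ 0.02  0.95 -0.24  2.24  1.73  0.19  0.39]
(array([0.4408, 0.0105, 0.0206]), array([0.4329, 0.0049]), 1230, np.float64(0.0299)) delta [-0.0003  0.    ]
```

Right where it should be. Closing.

Call:
{"method": "carry_out", "body": {
  "linear": [
    [0,0,0],
    [0,0,0],
    [0,0,0],
    [0,0,0],
    [0,0,0],
    [0,0,0],
    [0,0,0],
    [0,0,0]
  ],
  "roll": [0,0,0,0,0,0,0,0],
  "gripper": 0,
  "grip_force": 30
}}

```text
clock: 23.25
tool_pos: [0.441, 0.0106, -0.0136]
eef_rot: [-0.334, 0.943, 0.001, 0.0]
contact_force: [-0.1, 0.7, 0.6]
opening: 0.469
```

Call:
{"method": "carry_out", "body": {
  "linear": [
    [0,0,0],
    [0,0,0],
    [0,0,0.004],
    [0,0,0.01],
    [0,0,0.02],
    [0,0,0.03],
    [0,0,0.04],
    [0,0,0.05]
  ],
  "roll": [0,0,0,0,0,0,0,0]
}}

```text
clock: 23.92
tool_pos: [0.4405, 0.0102, 0.0371]
eef_rot: [-0.334, 0.943, 0.001, -0.001]
contact_force: [0.7, 0.2, -3.6]
opening: 0.465
```

```bash
python3 look.py w19 .4416 .0108 .021 .05
```

```text
23.9667 [0.4413 0.0103 0.0383] [-0.333  0.943  0.001  0.001] jaw deg 128.9 F [ 0.5 -0.4 -1.5] op 0.467 q [ 0.06  0.83 -0.3   2.24  1.17  0.24  0.95]
(array([0.44  , 0.0098, 0.0236]), array([0.4332, 0.0041]), 1379, np.float64(0.0805)) delta [-0.0013 -0.0005]
```

View pics/w19.png

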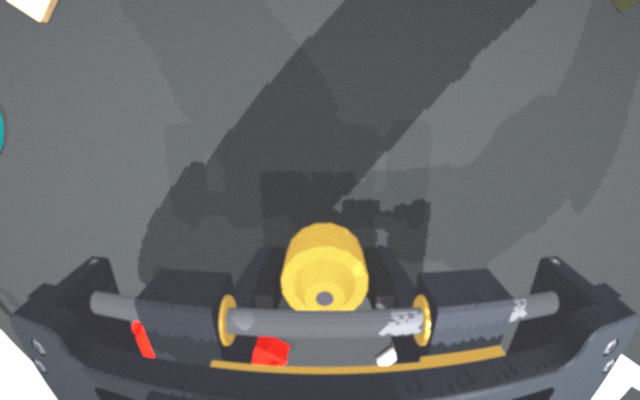

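Brass disc held, at (325,265). Lifting it to the stack.

Call:
{"method": "carry_out", "body": {
  "linear": [
    [0,0,0.03],
    [0,0,0.06],
    [-0.001,-0.01,0.08],
    [-0.003,-0.04,0.09],
    [-0.005,-0.075,0.09],
    [-0.008,-0.11,0.09],
    [-0.011,-0.145,0.09],
    [-0.014,-0.18,0.09]
  ],
  "roll": [0,0,0,0,0,0,0,0]
}}

```text
clock: 24.63
tool_pos: [0.4267, -0.1717, 0.1279]
eef_rot: [-0.333, 0.943, 0.001, 0.001]
contact_force: [0.8, 0.5, -2.8]
opening: 0.466
```

Call:
{"method": "carry_out", "body": {
  "linear": [
    [-0.003,-0.035,0],
    [-0.006,-0.07,0],
    [-0.009,-0.105,0],
    [-0.012,-0.135,0],
    [-0.013,-0.155,0],
    [-0.014,-0.16,0],
    [-0.014,-0.16,0],
    [-0.014,-0.16,0]
  ],
  "roll": [0,0,0,0,0,0,0,0]
}}

```text
clock: 25.3
tool_pos: [0.4126, -0.3303, 0.1275]
eef_rot: [-0.334, 0.943, 0.001, 0.001]
contact_force: [0.3, 0.8, -2.8]
opening: 0.47
```

```bash
python3 look.py w20 .413 -.34 .021 .14;python3 - <<'E'
from h import *
X=wcloud(pickle.load(open("w20.pkl","rb")))
for n,R,z in(("large",.031,.012),("med",.026,.042)):
  try: print(n,circ(X,(.4128,-.3445),R,z))
  except Exception as e: print(n,e)
E
```

```text
25.35 [ 0.413  -0.3296  0.1277] [-0.334  0.942  0.001  0.001] jaw deg 129.1 F [-0.6  0.9 -2.9] op 0.469 q [ 1.01  0.79 -0.72  1.92  0.77  0.73  2.08]
(array([ 0.414 , -0.332 ,  0.0221]), array([ 0.4047, -0.349 ]), 7318, np.float64(0.1708)) delta [ 0.001  -0.0024]
large (array([ 0.4122, -0.3449,  0.0306]), array([ 0.4071, -0.3502]), 28140, np.float64(0.0416))
med (array([ 0.4129, -0.3448,  0.0256]), array([ 0.4075, -0.35  ]), 20384, np.float64(0.0719))
```

View pics/w20.png

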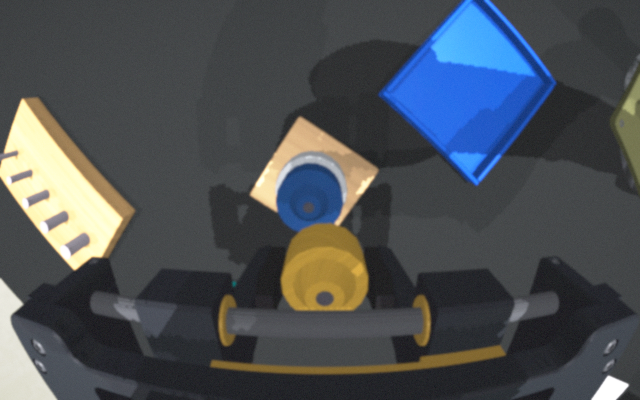

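Brass (325,265) is held off the blue disc (310,200). I'll centre it and lower to just above.

Call:
{"method": "carry_out", "body": {
  "linear": [
    [0,-0.01,0],
    [0,-0.0152,-0.01],
    [0,-0.0152,-0.03],
    [0,-0.0152,-0.048],
    [0,-0.0152,-0.055],
    [0,-0.0152,-0.055],
    [0,-0.0152,-0.055]
  ],
  "roll": [0,0,0,0,0,0,0]
}}

```text
clock: 25.93
tool_pos: [0.4131, -0.3445, 0.0726]
eef_rot: [-0.335, 0.942, 0.002, 0.001]
contact_force: [0.0, -0.3, -3.5]
opening: 0.468
```

```bash
python3 look.py w21 .413 -.345 .021 .0855;python3 - <<'E'
from h import *
X=wcloud(pickle.load(open("w21.pkl","rb")))
for n,R,z in(("large",.031,.012),("med",.026,.042)):
  try: print(n,circ(X,(.4128,-.3445),R,z))
  except Exception as e: print(n,e)
E
```

```text
25.9833 [ 0.4136 -0.3447  0.0732] [-0.335  0.942  0.001  0.001] jaw deg 129.1 F [-0.8  0.7 -2.4] op 0.471 q [ 0.99  0.88 -0.65  1.93  0.87  0.64  2.03]
(array([ 0.4125, -0.3443,  0.0215]), array([ 0.405 , -0.3515]), 1546, np.float64(0.1159)) delta [-0.0011  0.0004]
large (array([ 0.4121, -0.3451,  0.0305]), array([ 0.4016, -0.3536]), 23621, np.float64(0.0417))
med (array([ 0.4124, -0.3451,  0.0254]), array([ 0.403 , -0.3525]), 13452, np.float64(0.0716))
```

View pics/w21.png

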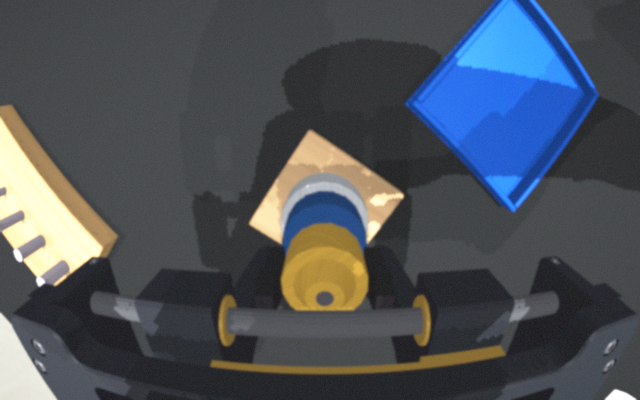

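Brass is concentric over blue. Seating it.

Call:
{"method": "carry_out", "body": {
  "linear": [
    [-0.0005,0,-0.004],
    [-0.0005,0,-0.009],
    [-0.0005,0,-0.013],
    [-0.0005,0,-0.015],
    [-0.0005,0,-0.015],
    [-0.0005,0,-0.015]
  ],
  "roll": [0,0,0,0,0,0]
}}

```text
clock: 26.48
tool_pos: [0.413, -0.3448, 0.0584]
eef_rot: [-0.335, 0.942, 0.001, 0.001]
contact_force: [-1.3, 0.1, 2.8]
opening: 0.47
```

Call:
{"method": "carry_out", "body": {
  "linear": [
    [0,0,0],
    [0,0,0],
    [0,0,0],
    [0,0,0],
    [0,0,0],
    [0,0,0.01],
    [0,0,0.03],
    [0,0,0.06]
  ],
  "roll": [0,0,0,0,0,0,0,0],
  "gripper": 1
}}

```text
clock: 27.15
tool_pos: [0.4116, -0.3439, 0.1179]
eef_rot: [-0.335, 0.942, 0.003, -0.0]
contact_force: [0.9, -1.9, -0.7]
opening: 0.997
```

Call:
{"method": "carry_out", "body": {
  "linear": [
    [0,0,0.03],
    [0.005,0.02,0.05],
    [0.02,0.05,0.06],
    [0.035,0.085,0.06],
    [0.05,0.12,0.06],
    [0.065,0.155,0.06],
    [0.08,0.19,0.06],
    [0.095,0.225,0.06]
  ],
  "roll": [-0.05,-0.1,-0.15,-0.2,-0.25,-0.3,-0.35,-0.4]
}}

```text
clock: 27.82
tool_pos: [0.5071, -0.117, 0.1788]
eef_rot: [-0.14, 0.99, 0.003, 0.001]
contact_force: [0.3, -0.4, 0.0]
opening: 1.0
```

```bash
python3 look.py w22 0 0 0; python3 - <<'E'
from h import *
from plant import snapshot
for n in("top","scene"):
    p=snapshot(n);cv2.imwrite(f"pics/{n}4.png",p["img"][:,:,::-1]);X=cloud(p)
    for nm,R,z in(("small",.021,.072),("med",.026,.042),("large",.031,.012)):
      try: print(n,nm,circ(X,(.412,-.343),R,z,.006))
      except Exception as e: print(n,e)
E
```

```text
27.8667 [ 0.5116 -0.1059  0.1801] [-0.145  0.989  0.006  0.005] jaw deg 106.7 F [3.3 5.7 1.3] op 1.001 q [ 0.52  0.67 -0.65  1.9   0.57  0.75  1.41]
top small (array([ 0.4153, -0.3461,  0.0205]), array([ 0.4143, -0.3438]), 38, np.float64(0.1027))
top med (array([ 0.415 , -0.346 ,  0.0254]), array([ 0.4139, -0.3429]), 318, np.float64(0.072))
top large (array([ 0.4144, -0.346 ,  0.0302]), array([ 0.4121, -0.3393]), 493, np.float64(0.0426))
scene 'NoneType' object is not subscriptable
scene med (array([-35.5889, -68.1811,  76.8193]), array([ 0.4241, -0.3269]), 23, np.float64(0.0718))
scene large (array([ 0.4085, -0.332 ,  0.0236]), array([ 0.4154, -0.3216]), 92, np.float64(0.0405))
```

View pics/scene4.png

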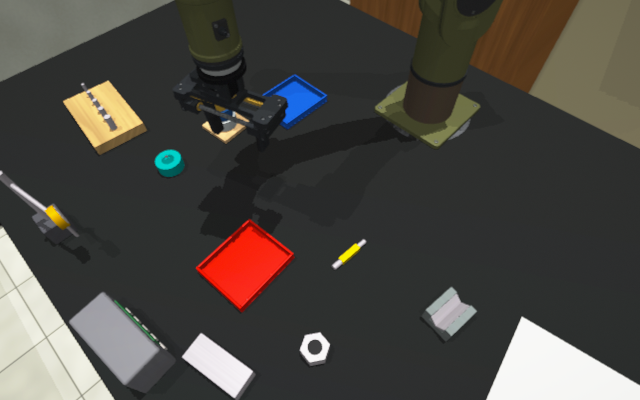

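View pics/w22.png

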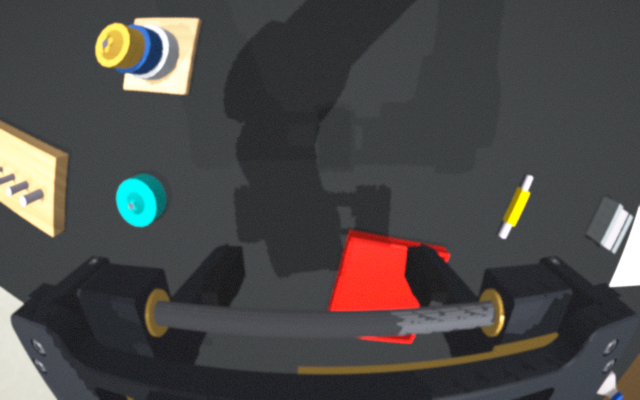

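Stack seen in the wrist image at (120..150,50): tops at 42.6, 72.0 and 102.7 mm, concentric within 1 mm. Now the hex.

Call:
{"method": "carry_out", "body": {
  "linear": [
    [0.014,0.03,0],
    [0.029,0.063,0],
    [0.044,0.096,0],
    [0.059,0.129,0],
    [0.074,0.162,0],
    [0.089,0.195,0],
    [0.104,0.228,0],
    [0.119,0.261,0]
  ],
  "roll": [0,0,0,0,0,0,0,0]
}}

```text
clock: 28.63
tool_pos: [0.6278, 0.1461, 0.1794]
eef_rot: [-0.144, 0.99, 0.003, 0.001]
contact_force: [0.7, -0.3, 1.6]
opening: 0.997
```

Call:
{"method": "carry_out", "body": {
  "linear": [
    [0.01,0.03,0],
    [0.02,0.05,0],
    [0.02,0.062,0],
    [0.02,0.062,0],
    [0.02,0.062,0]
  ],
  "roll": [0,0,0,0,0]
}}

```text
clock: 29.05
tool_pos: [0.6472, 0.2063, 0.1792]
eef_rot: [-0.144, 0.99, 0.002, 0.001]
contact_force: [-0.2, -1.3, -1.5]
opening: 1.003
```

```bash
python3 look.py w23 0 0 0; cat > hexfit.py <<'E'
import sys
from h import *
X=wcloud(pickle.load(open(sys.argv[1]+".pkl","rb")));c=np.array([float(sys.argv[2]),float(sys.argv[3])]);zt=float(sys.argv[4]) if len(sys.argv)>4 else .03
d=np.hypot(X[...,0]-c[0],X[...,1]-c[1]);m=(d<.04)&(abs(X[...,2]-zt)<.003)
Q=X[m][:,:2];h=cv2.convexHull(Q.astype(np.float32))[:,0]
def r(p):
    a=p[2]+np.arange(6)*np.pi/3;N=np.stack([np.cos(a),np.sin(a)],1)
    return ((h-p[:2])@N.T).max(1)-.023
best=min((least_squares(r,[*Q.mean(0),t],loss="soft_l1",f_scale=.001) for t in np.radians([0,15,30,45])),key=lambda s:s.cost)
print("hex",best.x[:2].round(4),"flat normals deg",(np.degrees(best.x[2])%60).round(1),"cost",best.cost,"n",m.sum(),"z",np.median(X[m][:,2]).round(4))
E
python3 hexfit.py w23 .652 .22
```

```text
29.1 [0.6475 0.2051 0.1793] [-0.143  0.99   0.002  0.001] jaw deg 106.5 F [ 0.3 -1.2 -0.2] op 0.997 q [-0.08  0.86 -0.6   1.41  0.52  1.03  1.07]
hex [0.6535 0.2213] flat normals deg 54.5 cost 1.1453663023579595e-06 n 1571 z 0.03
```

View pics/w23.png

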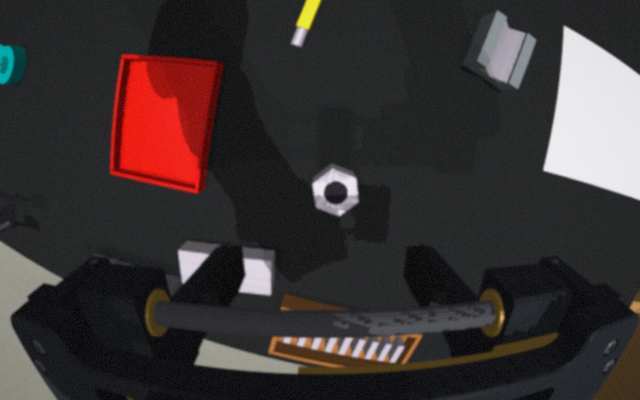

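Hex at (336,190), centre (0.6535, 0.2213), flats normal at 114.5°. I'll turn the jaws 8° to match and descend.

Call:
{"method": "carry_out", "body": {
  "linear": [
    [0.003,0.008,-0.01],
    [0.006,0.0162,-0.03],
    [0.006,0.0162,-0.06],
    [0.006,0.0162,-0.095],
    [0.006,0.0162,-0.12],
    [0.006,0.0162,-0.135],
    [0.006,0.0162,-0.135],
    [0.006,0.0162,-0.135]
  ],
  "roll": [0.05,0.1,0.14,0.14,0.14,0.14,0.14,0.14]
}}

```text
clock: 29.77
tool_pos: [0.6537, 0.2198, 0.0445]
eef_rot: [-0.211, 0.977, 0.001, 0.0]
contact_force: [0.2, 0.5, 0.4]
opening: 0.999
```

```bash
python3 look.py w24 0 0 0;python3 hexfit.py w24 .6535 .2213
```

```text
29.8167 [0.6545 0.2208 0.0457] [-0.212  0.977  0.002  0.002] jaw deg 114.4 F [1.1 0.2 0.1] op 1.002 q [-0.12  1.04 -0.56  1.45  0.65  0.84  1.1 ]
hex [0.6534 0.2214] flat normals deg 54.6 cost 1.634864135408101e-06 n 4142 z 0.0299
```

View pics/w24.png

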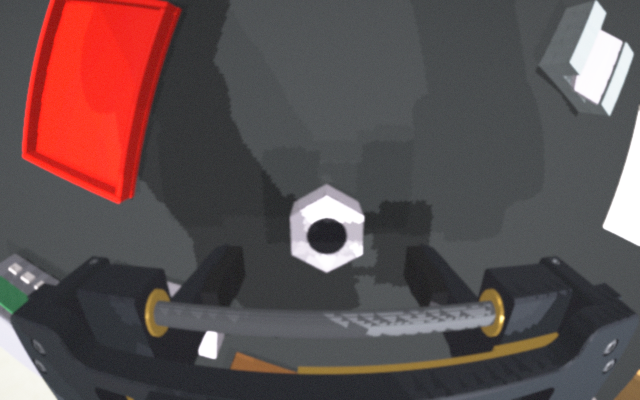

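Hex (327,228) has its flats parallel to the pads. Descend and grip.

Call:
{"method": "carry_out", "body": {
  "linear": [
    [-0.001,0,-0.02],
    [-0.001,0,-0.04],
    [-0.001,0,-0.055],
    [-0.001,0,-0.0575],
    [-0.001,0,-0.0575],
    [-0.001,0,-0.0575]
  ],
  "roll": [0,0,0,0,0,0]
}}

```text
clock: 30.32
tool_pos: [0.6544, 0.2214, -0.0104]
eef_rot: [-0.212, 0.977, 0.002, 0.003]
contact_force: [0.5, -0.3, -0.3]
opening: 1.003
```

Call:
{"method": "carry_out", "body": {
  "linear": [
    [0,0,0],
    [0,0,0],
    [0,0,0],
    [0,0,0],
    [0,0,0],
    [0,0,0],
    [0,0,0],
    [0,0,0]
  ],
  "roll": [0,0,0,0,0,0,0,0],
  "gripper": 0,
  "grip_force": 35
}}

```text
clock: 30.98
tool_pos: [0.6544, 0.2214, -0.0104]
eef_rot: [-0.212, 0.977, 0.002, 0.003]
contact_force: [0.4, -0.2, 0.4]
opening: 0.521
```

Call:
{"method": "carry_out", "body": {
  "linear": [
    [0,0,0],
    [0,0,0.01],
    [0,0,0.03],
    [0,0,0.06],
    [0,-0.01,0.08],
    [-0.003,-0.04,0.085],
    [-0.007,-0.075,0.085],
    [-0.01,-0.11,0.085]
  ],
  "roll": [0,0,0,0,0,0,0,0]
}}

```text
clock: 31.65
tool_pos: [0.6441, 0.1111, 0.0757]
eef_rot: [-0.213, 0.977, 0.002, 0.003]
contact_force: [0.7, -1.2, -2.7]
opening: 0.518
```

```bash
python3 look.py w25 0 0 0;python3 hexfit.py w25 .643 .111 .115
```

```text
31.7 [0.6437 0.0972 0.0741] [-0.207  0.978 -0.004 -0.   ] jaw deg 113.9 F [-2.  -9.5 -4.2] op 0.522 q [ 0.07  0.96 -0.57  1.58  0.66  0.81  1.21]
hex [0.6429 0.1112] flat normals deg 54.4 cost 8.014676474902501e-05 n 7172 z 0.1161
```

View pics/w25.png

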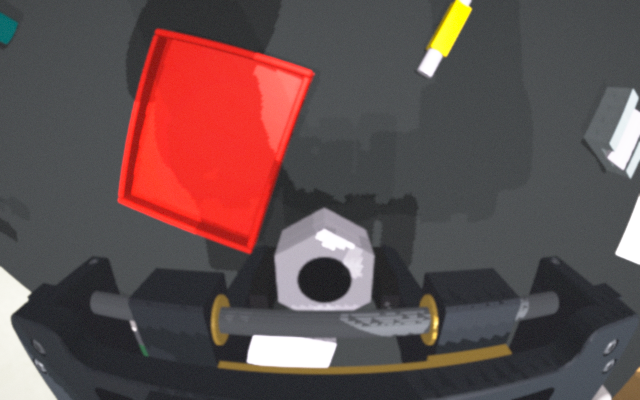

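Hex held at (323,260); red tray at (215,140). Carry it over the tray centre.

Call:
{"method": "carry_out", "body": {
  "linear": [
    [-0.004,-0.025,0],
    [-0.008,-0.055,0],
    [-0.012,-0.085,0],
    [-0.014,-0.098,0],
    [-0.014,-0.098,0],
    [-0.014,-0.098,-0.015],
    [-0.014,-0.098,-0.03],
    [-0.014,-0.098,-0.03]
  ],
  "roll": [0,0,0,0,0,0,0,0]
}}

```text
clock: 32.37
tool_pos: [0.6275, 0.0007, 0.0413]
eef_rot: [-0.208, 0.978, -0.003, -0.002]
contact_force: [-0.5, -0.7, -3.2]
opening: 0.519
```

```bash
python3 look.py w26 0 0 0
```

```text
32.4167 [0.6281 0.0007 0.0423] [-0.208  0.978 -0.003 -0.002] jaw deg 114.1 F [ 0.  -0.3 -1.7] op 0.518 q [ 0.21  0.98 -0.55  1.66  0.72  0.72  1.29]
```

View pics/w26.png

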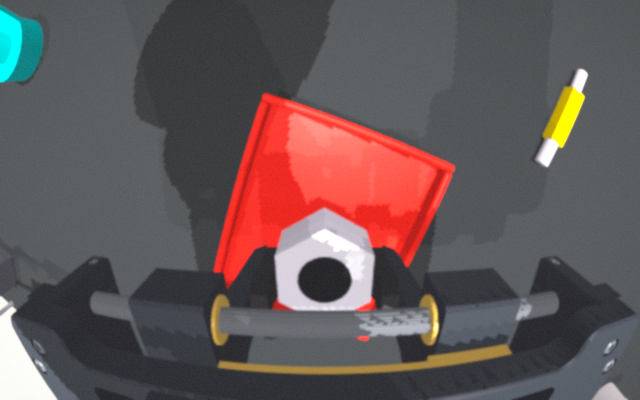

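Call:
{"method": "carry_out", "body": {
  "linear": [
    [0.001,0,-0.015],
    [0.001,0,-0.03],
    [0.001,0,-0.04],
    [0.001,0,-0.045],
    [0.001,0,-0.0475],
    [0.001,0,-0.0485],
    [0.001,0,-0.0485]
  ],
  "roll": [0,0,0,0,0,0,0]
}}

```text
clock: 33.0
tool_pos: [0.6276, 0.0005, -0.0054]
eef_rot: [-0.209, 0.978, -0.003, -0.003]
contact_force: [-5.7, -1.4, 7.7]
opening: 0.519
```

Floor contact (7.7 N). Open partway, keeping the fingers clear of the tray walls, and rise.

Call:
{"method": "carry_out", "body": {
  "linear": [
    [0,0,0],
    [0,0,0],
    [0,0,0],
    [0,0,0],
    [0,0,0.005],
    [0,0,0.02],
    [0,0,0.05],
    [0,0,0.08]
  ],
  "roll": [0,0,0,0,0,0,0,0],
  "gripper": 0.66
}}

```text
clock: 33.67
tool_pos: [0.627, 0.0006, 0.0758]
eef_rot: [-0.209, 0.978, -0.003, -0.004]
contact_force: [0.5, -0.2, 0.0]
opening: 0.661
```

Call:
{"method": "carry_out", "body": {
  "linear": [
    [0,0.02,0.03],
    [0,0.05,0.05],
    [0,0.085,0.07],
    [0,0.12,0.08],
    [0,0.155,0.08],
    [0,0.19,0.08],
    [0,0.21,0.08],
    [0,0.21,0.08]
  ],
  "roll": [0,0,0,0,0,0,0,0]
}}

```text
clock: 34.33
tool_pos: [0.6253, 0.2191, 0.158]
eef_rot: [-0.213, 0.977, 0.0, -0.003]
contact_force: [0.2, 0.8, 0.9]
opening: 0.66
```

```bash
python3 look.py w27 0 0 0; python3 - <<'E'
from h import *
from plant import snapshot
a=[]
for n in("top","scene"):
    p=snapshot(n);cv2.imwrite(f"pics/{n}5.png",p["img"][:,:,::-1]);X=cloud(p)
    for nm,R,z in(("small",.021,.072),("med",.026,.042),("large",.031,.012)):
      try: print(n,nm,circ(X,(.412,-.343),R,z,.006))
      except Exception as e: print(n,e)
    m=(np.hypot(X[...,0]-.628,X[...,1])<.03)&(X[...,2]>.025);print(n,"hex",m.sum(),X[m].mean(0).round(4),X[m].std(0).round(4))
    Q=X[m];A=np.c_[Q[:,:2]-Q[:,:2].mean(0),np.ones(len(Q))];print("tilt",np.linalg.lstsq(A,Q[:,2],rcond=None)[0].round(3))
E
```

```text
34.3833 [0.6261 0.2148 0.1574] [-0.211  0.977 -0.002 -0.003] jaw deg 114.4 F [ 0.2 -0.5  0.5] op 0.659 q [-0.09  0.87 -0.62  1.48  0.57  0.98  1.13]
top small (array([ 0.4154, -0.3465,  0.0205]), array([ 0.4146, -0.3442]), 38, np.float64(0.1028))
top med (array([ 0.4152, -0.3464,  0.0255]), array([ 0.4138, -0.3429]), 319, np.float64(0.0723))
top large (array([ 0.4145, -0.3461,  0.0301]), array([ 0.4121, -0.3394]), 491, np.float64(0.042))
top hex 0 [nan nan nan] [nan nan nan]
tilt [0. 0. 0.]
scene small (array([ 0.4108, -0.3411,  0.0212]), array([ 0.4118, -0.3376]), 19, np.float64(0.1009))
scene med (array([ 0.4109, -0.3394,  0.025 ]), array([ 0.4141, -0.3338]), 276, np.float64(0.0706))
scene large (array([ 0.4107, -0.3401,  0.0301]), array([ 0.4159, -0.3301]), 513, np.float64(0.0408))
scene hex 320 [ 0.6274 -0.0017  0.034 ] [0.0125 0.0099 0.0016]
tilt [-0.02  -0.005  0.034]<stdin>:9: RuntimeWarning: Mean of empty slice.
  ret = um.true_divide(
  ret = _var(a, axis=axis, dtype=dtype, out=out, ddof=ddof,
  arrmean = um.true_divide(arrmean, div, out=arrmean,
  ret = um.true_divide(
<stdin>:10: RuntimeWarning: Mean of empty slice.
```

View pics/scene5.png

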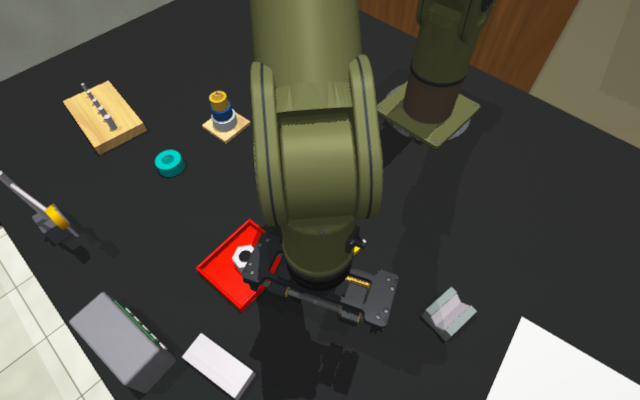

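View pics/top5.png

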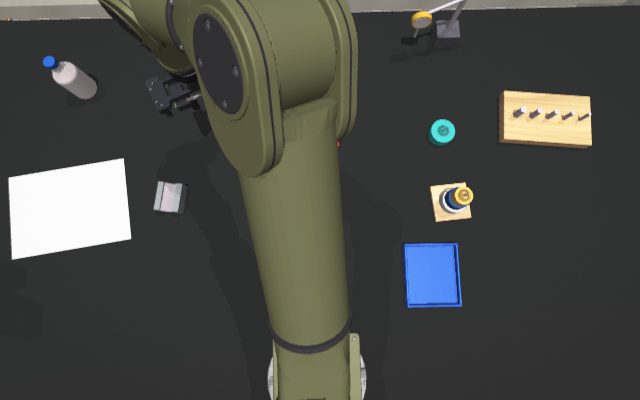

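The stack stands upright at (222,108) and the hex lies flat in the red tray at (245,257). I'll let the arm come to rest, then hand in.

Call:
{"method": "carry_out", "body": {
  "linear": [
    [0,0,0],
    [0,0,0],
    [0,0,0],
    [0,0,0]
  ],
  "roll": [0,0,0,0]
}}

```text
clock: 34.82
tool_pos: [0.6275, 0.2083, 0.1565]
eef_rot: [-0.208, 0.978, -0.004, -0.004]
contact_force: [-0.7, 0.1, 0.0]
opening: 0.661
```

```bash
python3 -c "
from plant import status,finish_job
s=status.get_state();print(s['clock'],s['qd'].round(3),s['contact_force']);print(finish_job())"
```

```text
34.8167 [-0.007  0.002 -0.005 -0.001 -0.    -0.003 -0.   ] [-0.66400828  0.13228638  0.01070527]
the job is handed in; nothing more can be done
None
```

I stacked the aluminium, blue and brass discs in that order on the stand's spigot and put the hexagonal blank flat and upright in the red tray. The job was handed in at about 35 s of the 112 s. I never touched the yellow plug gauge; the arm hid it in the last two fixed-camera pictures, and the wrist camera last showed it lying in place shortly before the hex was set down.

**Stack:** in the last top-camera picture the disc tops were at 42.0, 72.3 and 102.8 mm. Fully seated is 42, 72 and 102 mm. Their centres agreed within about 1 mm. The scene camera read each top 1–2 mm lower, with the same spacing, which matches its calibration offset.

**Hex blank:** the scene camera showed its top at about 34 mm (35 mm expected on the tray floor), about 1° off level. The arm hid part of it there and all of it from the top camera.

**Problems along the way:**
- **First grasp:** my first grasp of the large disc closed above it, because the reported tool height reads about 40 mm too low. I reopened and corrected for that on every later move, and nothing had been disturbed.
- **Joint limits:** two wrist joints came very close to the ends of their ranges while I reached for the blue and brass discs.
- **Forces:** readings stayed around 10 N or below throughout.

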